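# Pack the lap tray for carrying

### The arm

A 6-joint arm with a two-finger parallel gripper is mounted at the origin on the work surface. World frame = base frame: x ahead of the robot, y to its left, z up, the work surface at z = 0. Lengths are in m, angles in degrees, forces in N, time in s.
With the tool pointing down it reaches from about 0.4 to 0.825 m from the base axis. Payload 7 kg.
Tool frame: the origin (TCP) lies at the very end of the fingers, on their centre line; the grasp point (between the pads) lies 19 mm behind it (r.grasp_offset is the z of the grasp point in the tool frame, in m); z points along the fingers, y is the direction in which the jaws open and shut (so a half turn about z gives the same grasp; the last joint's range is limited). The gripper opens to 88 mm and grips with 3 to 60 N. Pads are 19 mm wide; open, the fingers measure 130 mm over their backs; the gripper's body (78 mm by 193 mm) begins 47 mm behind the grasp point.
Start: joints at [88.585, 20.546, 0.682, 0, -70.136, -16.507], TCP at [0.208, 0.642, 0.227] pointing down, gripper open.
Joint ranges: [-176.03, 176.03], [-82.01, 121.73], [-58.28, 71.71], [-173.87, 95.51], [-174.79, -0.11], [-173.66, 173.66]. Speed limits (degrees/s): [136.94, 136.94, 172.46, 180, 180, 180].

### API

Orientations are given as [roll, pitch, yaw] about the fixed x, y, z axes, in that order (R = Rz(yaw) Ry(pitch) Rx(roll)).
In Python, from plant import r gives the robot as it stands.
- The arm moves only by the tool carry_out, never from a script. Its argument "plan" is a list of rows, each a list of 6 numbers: the shift along the world's x, y, z in m, then the turn, a rotation vector about the world's x, y, z in rad. In form: [[tx, ty, tz, wx, wy, wz], ...]. A call has 1 to 12 rows; each row shifts and turns the pose as measured when the row begins; what a row does not reach is not made up. A row lasts 1/12 s, in which the tool goes at most 41.7 mm and 7.16 degrees, less where a joint would pass 70% of its speed; a pose out of reach is approached as far as the arm can. A call with a gripper value outside its range is refused whole. "fingers" is the closure, from -1 (fully open) to 1 (shut), set as the call begins (left out, the last holds). The fingers move at their own pace and stop on an object; "force" is the grip in N (left out, the last holds). Time passes only in rows, so rows that do not move let the fingers close. It gives the time, the measured TCP pose, the force and the opening at its end, in the units of the state.
- r.get_state(): the state, without advancing time (a new reading comes with each control period).
- r.capture(name): name is "side" or "top"; returns the picture (480x640x3 uint8, red, green, blue); there is no depth.
- r.camera_model(name): a dict with "fov_y" (degrees; the focal length in pixels is half the picture's height over the tangent of half this angle, whatever the lens; pixels are square), "cx", "cy" (the principal point, pixels), "R" (3x3) and "t" (3): a world point X has camera coordinates R X + t. Camera axes: x right, y down, z forward; pixel columns grow to the right and rows downward; lengths in m; the calibration is good to about 2 mm. A picture is of the moment at which its call begins. camera_model takes no time and is no camera call.
- r.close_job(): hands the job in, once; it reports no verdict.
The state is a dict: "time_s": time; "joints": joint angles; "qd": joint speeds; "joint_torque": joint torques, N m; "tcp_pos": TCP position; "eef_rot": TCP orientation; "contact_force": force on the tool from outside, world axes, zero at the start; "moment": the same for the moment, N m; "gripper_width": finger opening in m.
Only numpy, scipy, OpenCV 4.12 (cv2) and the standard library are available. Lean on these libraries where they do the work, as an engineer would, in place of code of your own. Each camera call takes 0.05 s, during which the arm holds its last target.

### The job

Get the lap tray ready to be carried to another room: lay the folded laptop stand squarely and centred on the rubber strip along the back rail, and lay the wrist rest flat on top of it, lengthwise and centred. Without dropping either, stand the teacup in the middle of the cork coaster and the squat jar half-way between the coaster and the pen pot, in line with them. Leave the pen pot and the taller jar where they are.

Things in the scene. Friction and masses are not known exactly. Their poses are not given: they have to be found in the camera images.
- tray: Birch plywood lap tray, fixed: flat board 300 mm deep (x) by 400 mm wide (y), its upper face 18 mm above the tiled ledge. A 20 mm high back rail, 12 mm thick, runs along the far edge (the side away from the robot); 10 mm thick end cheeks with hand slots, 36 mm high above the board, close the left and right ends; the near edge is open. Origin under the tray's centre on the ledge; x towards the back rail, y along the back rail to the tray's left end as seen from the robot.
- strip: Dark ribbed non-slip rubber strip inlaid flush in the tray board in front of the back rail and parallel to it: 300 mm long (along y) by 78 mm wide (x). Origin at its centre, on the board's surface; x towards the back rail, y along the back rail to the tray's left end as seen from the robot.
- coaster: Round flat cork coaster fixed on the tray, 90 mm diameter, 5 mm thick, near the left or the right end of the tray's front half (the pen pot stands near the other end, level with it). Origin at the centre of its underside, on the board's surface; z up.
- pen_pot: Round dark steel pen pot on the tray, 70 mm diameter, 88 mm tall, with pens standing in it up to 132 mm above its foot; loose, to be left alone. Origin at the centre of its underside, on the board's surface, 250 mm from the coaster's centre; z up.
- stand_mid (a point): Folded aluminium laptop stand, a flat bar of two nested pairs of rails with a hinge barrel at one end: 250 mm long (x), 54 mm wide (y), 22 mm thick (z), about 0.28 kg, flat and level on top. It starts lying flat on the tray, front to back across the middle. Point at its centre, half-way up.
- rest_mid (a point): Blue hard silicone wrist rest, a low bar with rounded edges, firm and not squashy: 160 mm long (x), 50 mm wide (y), 18 mm thick (z), about 0.16 kg. It starts on the tiled ledge beside the tray. Point at its centre, half-way up.
- cup_mid (a point): White ceramic teacup standing upright on the ledge, 62 mm tall, 68 mm diameter over its upper half (straight-sided from 36 mm up), foot 42 mm diameter; one loop handle on its +x side reaching 57 mm from the axis; about 0.17 kg. Point on its axis, half-way up (31 mm above its foot).
- jar_mid (a point): Squat glass jar with a ribbed steel twist cap, standing on the ledge: 66 mm diameter, 54 mm tall, cap 63 mm diameter and 17 mm deep, about 0.20 kg. Point on its axis, half-way up (27 mm above its foot).
- tall_jar_mid (a point): The taller, slender jar of the same kind, 48 mm diameter, 112 mm tall, standing on the ledge; to be left alone. Point on its axis, half-way up (56 mm above its foot).
There are look-alikes about, which are no part of the job. What is meant by the part that bears rest_mid is not red, and is the larger of those in its own colour.

How it is judged:
By the outcome, as a careful person would: the job done as asked, in the order asked, and still so for the second after the job is handed in, with the robot touching nothing.
It also fails if it takes over 112 s, if anything falls off the work surface, if the arm or the gripper's body presses on something with over 40 N, if the wrist force passes 120 N, or if a joint passes its speed limit or range.

## Working session

There is one attempt and no reset: what is moved stays moved. The work goes in short steps, Python scripts to look and compute and a tool call to move; the robot and the scene stay as the last step left them, time stands still between calls to the robot, and variables do not carry over. Pictures are saved under pics/ and viewed, and the job is handed in when it is done.

Besides the shell and the picture viewer there is one more tool, called after "Request:" as a command line: name --pt "numbers of a row" for each row, then --argument value for the rest. carry_out: Moves the arm, as the interface text tells. Its arguments: {"type":"object","properties":{"plan":{"type":"array"},"fingers":{"type":"number"},"force":{"type":"number"}},"required":["plan"]}

```bash
ls; mkdir -p pics; python3 - <<'E'
from plant import r
import cv2
for n in ("side","top"):
    im=r.capture(n); cv2.imwrite(f"pics/{n}0.png",im[:,:,::-1]); 
    print(n,r.camera_model(n))
print(r.get_state(), r.grasp_offset)
E
```

```text
pics
side {'fov_y': 55.675271112513364, 'cx': 320.08147271659647, 'cy': 234.86024375928983, 'R': array([[ 9.91821763e-01, -1.27627489e-01,  9.02230415e-04],
       [-8.33973519e-02, -6.53418303e-01, -7.52389130e-01],
       [ 9.66150689e-02,  7.46160670e-01, -6.58718288e-01]]), 't': array([-0.48773823,  0.14694922,  1.1534099 ])}
top {'fov_y': 54.83726412103423, 'cx': 314.74729093499445, 'cy': 240.1559709454716, 'R': array([[-0.14186153, -0.9898818 , -0.00305436],
       [-0.96775743,  0.13933831, -0.2098342 ],
       [ 0.20813664, -0.02681152, -0.97773221]]), 't': array([0.11593394, 0.51787262, 0.98107752])}
{'time_s': 0.1, 'joints': array([ 8.85854006e+01,  2.05869624e+01,  6.39037048e-01, -1.80052692e-02,
       -7.01337157e+01, -1.65070369e+01]), 'qd': array([ 0.01617176, -0.09375538,  0.21291665,  0.103154  ,  0.02947999,
       -0.02561174]), 'joint_torque': array([-1.63155983e-03, -5.84160447e+01,  2.93749970e+01,  7.01568067e+00,
        1.01555811e-02, -5.74494743e-05]), 'tcp_pos': array([0.20759649, 0.64183669, 0.22571978]), 'eef_rot': array([ 1.79916914e+02, -6.96975172e-03, -1.79277620e+01]), 'contact_force': array([-0.2116769, -0.1717404, -0.1226254]), 'moment': array([-0.04231605,  0.0027576 ,  0.04901611]), 'gripper_width': 0.08775056132490912} -0.0188
```

View pics/side0.png

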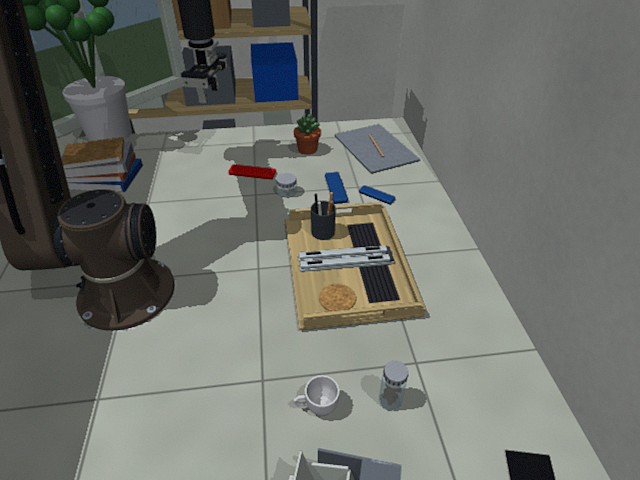

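View pics/top0.png

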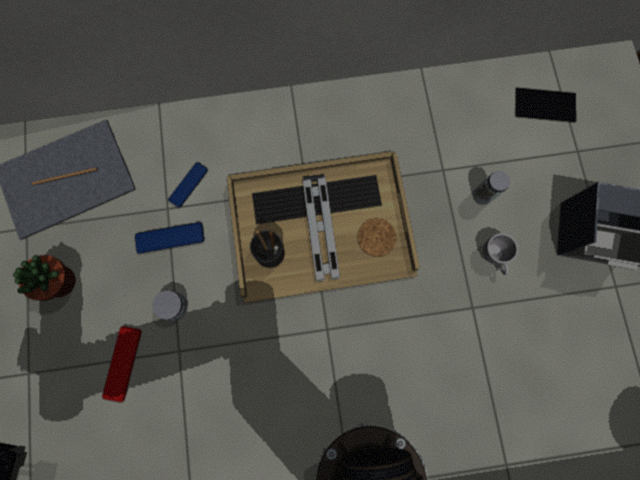

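```bash
cat > h.py <<'E'
import numpy as np, cv2
from plant import r
CM={n:r.camera_model(n) for n in("side","top")}
def K(n): 
    c=CM[n]; f=240/np.tan(np.radians(c["fov_y"]/2)); return f,c["cx"],c["cy"],np.array(c["R"]),np.array(c["t"])
def proj(n,X):
    f,cx,cy,R,t=K(n); p=np.atleast_2d(X)@R.T+t; return np.c_[f*p[:,0]/p[:,2]+cx,f*p[:,1]/p[:,2]+cy]
def ray(n,uv,z):
    f,cx,cy,R,t=K(n); uv=np.atleast_2d(uv).astype(float); C=-R.T@t
    d=np.c_[(uv[:,0]-cx)/f,(uv[:,1]-cy)/f,np.ones(len(uv))]@R
    return C+d*((z-C[2])/d[:,2])[:,None]
def cap(n,f=None):
    im=np.ascontiguousarray(r.capture(n)[:,:,::-1])
    if f: cv2.imwrite("pics/"+f,im)
    return im
def zoom(im,x,y,w,h,s,f): cv2.imwrite("pics/"+f,cv2.resize(im[y:y+h,x:x+w],None,fx=s,fy=s,interpolation=cv2.INTER_CUBIC))
E
python3 - <<'E'
from h import *
t=cv2.imread("pics/top0.png"); s=cv2.imread("pics/side0.png")
zoom(t,220,140,210,170,3.5,"tz.png"); zoom(s,270,180,180,160,4,"sz.png")
zoom(t,120,140,110,200,3,"tz2.png"); zoom(t,450,150,100,140,4,"tz3.png")
# rough
print("corners tray top (cheek top z .054)",ray("top",[(229,176),(397,153),(416,270),(243,298)],.054).round(3))
print("coaster",ray("top",[(377,237)],.023),ray("side",[(338,297)],.023))
print("pot",ray("top",[(268,247)],.106))
print("stand",ray("top",[(308,178),(325,177),(318,277),(337,276)],.040))
E
```

```text
corners tray top (cheek top z .054) [[ 0.708  0.216  0.054]
 [ 0.708 -0.179  0.054]
 [ 0.431 -0.171  0.054]
 [ 0.424  0.215  0.054]]
coaster [[ 0.52280264 -0.10335049  0.023     ]] [[ 0.52295892 -0.10127816  0.023     ]]
pot [[0.5176984  0.14277496 0.106     ]]
stand [[ 0.68186834  0.03523143  0.04      ]
 [ 0.67861976 -0.00451212  0.04      ]
 [ 0.44791078  0.04546078  0.04      ]
 [ 0.44409276  0.00309319  0.04      ]]
```

View pics/tz.png

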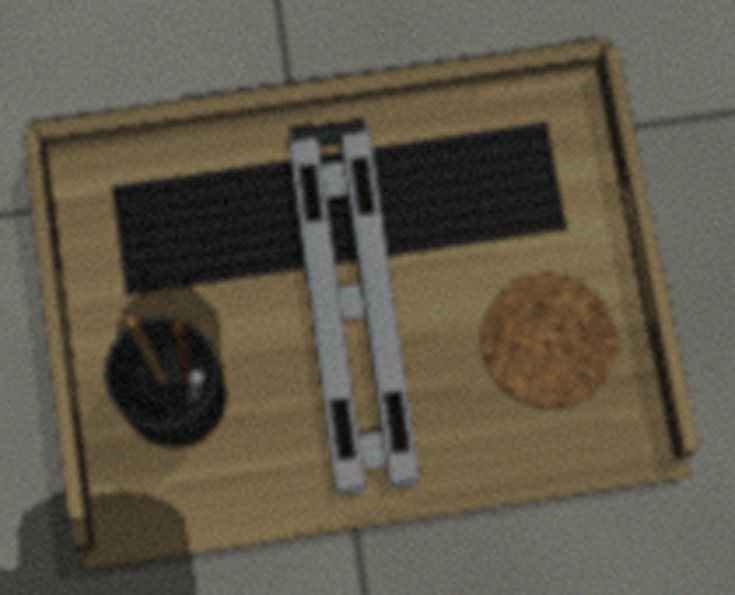

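View pics/sz.png

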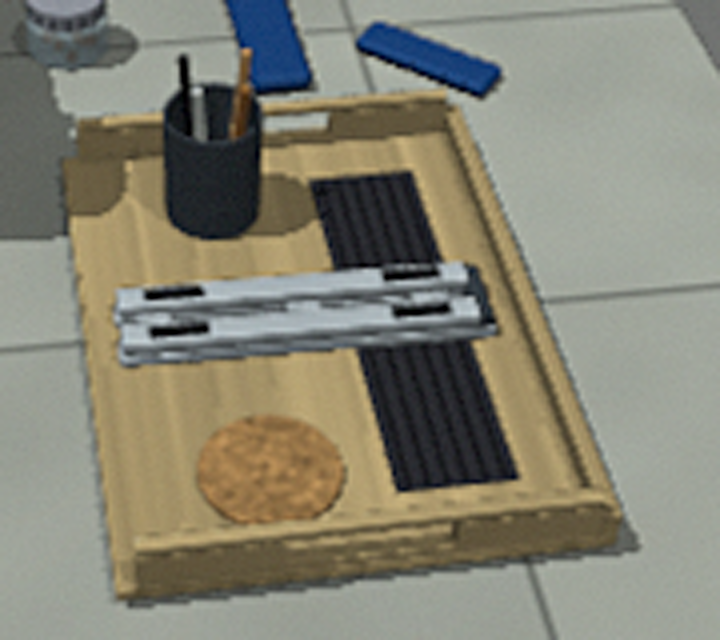

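View pics/tz3.png

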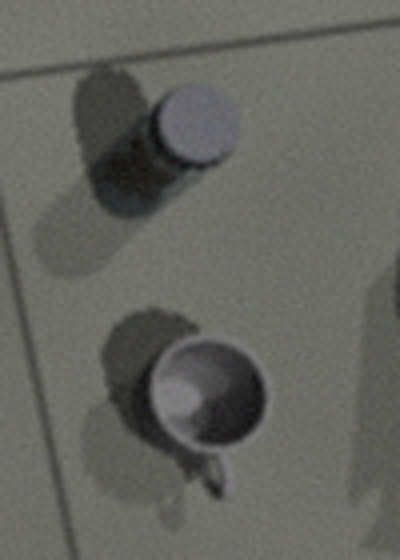

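View pics/tz2.png

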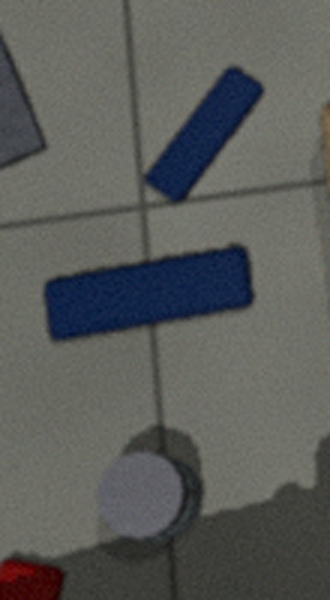

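```bash
python3 - <<'E'
from h import *
def tz(p,x,y,s): return (np.array(p)+.5)/s-.5+[x,y]
T=lambda p,z: ray("top",tz(p,220,140,3.5),z)[:,:2].round(4)
S=lambda p,z: ray("side",tz(p,270,180,4),z)[:,:2].round(4)
a=T([(113,186),(546,123),(566,229),(130,292)],.018); b=S([(414,172),(519,479),(400,491),(312,182)],.018)
for q in(a,b): print("strip",q.tolist(),"c",q.mean(0),"lens",np.linalg.norm(q-np.roll(q,-1,0),axis=1).round(4),"yaw",np.degrees(np.arctan2(*( (q[0]-q[1])[::-1])))-90,np.degrees(np.arctan2(*( (q[3]-q[2])[::-1])))-90)
print("front edge board",T([(688,474),(85,568)],.018),S([(75,225),(118,600)],.018))
# coaster by mask
for n,im,box in(("top",cv2.imread("pics/top0.png"),(350,210,405,265)),("side",cv2.imread("pics/side0.png"),(310,275,365,318))):
    x0,y0,x1,y1=box; hsv=cv2.cvtColor(im,cv2.COLOR_BGR2HSV)[y0:y1,x0:x1]
    lab=cv2.cvtColor(im,cv2.COLOR_BGR2LAB)[y0:y1,x0:x1]
    print(n,"coaster lab center",lab[27,27],"board",lab[3,3])
    m=((lab[:,:,1]>135)).astype(np.uint8)
    m=cv2.morphologyEx(m,cv2.MORPH_OPEN,np.ones((3,3))); m=cv2.morphologyEx(m,cv2.MORPH_CLOSE,np.ones((5,5)))
    c=max(cv2.findContours(m,0,cv2.CHAIN_APPROX_NONE)[0],key=cv2.contourArea)
    e=cv2.fitEllipse(c); uv=np.array(e[0])+[x0,y0]; print(e,ray(n,uv,.023))
    w=ray(n,c[:,0]+[x0,y0],.023)[:,:2]; print("world circ",cv2.minEnclosingCircle(w.astype(np.float32)))
E
```

```text
strip [[0.6722, 0.1715], [0.6746, -0.1269], [0.5984, -0.1274], [0.5968, 0.1686]] c [0.6355  0.02145] lens [0.2984 0.0762 0.296  0.0755] yaw 0.46081402767865143 0.30970389995884773
strip [[0.6713, 0.1735], [0.6718, -0.1236], [0.5975, -0.1238], [0.5949, 0.1717]] c [0.633875 0.02445 ] lens [0.2971 0.0743 0.2955 0.0764] yaw 0.09642498387881915 0.504112293429273
front edge board [[ 0.4233 -0.1776]
 [ 0.4186  0.2186]] [[ 0.4197  0.1462]
 [ 0.4196 -0.183 ]]
top coaster lab center [ 90 135 150] board [107 130 148]
((20.5, 41.0), (2.4083189964294434, 4.013864994049072), 90.0) [[ 0.49243907 -0.08297367  0.023     ]]
world circ ((0.492440402507782, -0.08297224342823029), 0.004217337351292372)
side coaster lab center [142 138 157] board [165 130 153]
((19.787336349487305, 21.585229873657227), (18.174297332763672, 18.91255760192871), 143.89271545410156) [[ 0.50319612 -0.09740481  0.023     ]]
world circ ((0.5027505159378052, -0.09584297239780426), 0.033788468688726425)
```

```bash
python3 - <<'E'
from h import *
def tz(p,x,y,s): return (np.array(p)+.5)/s-.5+[x,y]
T=lambda p,z: ray("top",tz(p,220,140,3.5),z)[:,:2].round(4)
S=lambda p,z: ray("side",tz(p,270,180,4),z)[:,:2].round(4)
print("coaster",T([(550,340)],.023),S([(272,469)],.023))
print("coaster ext x T",T([(550,272),(550,408),(481,340),(619,340)],.021).tolist())
print("pot base/rim T",T([(160,370)],.106),"S rim centre",S([(212,112)],.106))
print("pot bottom S, near edge",S([(212,238)],.018))
# stand top corners
print("stand T", T([(290,130),(368,122),(416,480),(338,492)],.040).tolist())
print("stand S", S([(115,292),(468,264),(497,330),(121,357)],.036).tolist())
t=cv2.imread("pics/top0.png"); s=cv2.imread("pics/side0.png")
for n,im,mx in(("top",t,60),("side",s,60)):
    hsv=cv2.cvtColor(im,cv2.COLOR_BGR2HSV)
    m=((hsv[:,:,0]>100)&(hsv[:,:,0]<130)&(hsv[:,:,1]>130)).astype(np.uint8)
    for c in cv2.findContours(m,0,cv2.CHAIN_APPROX_NONE)[0]:
        if cv2.contourArea(c)<150: continue
        mo=cv2.moments(c); uv=(mo["m10"]/mo["m00"],mo["m01"]/mo["m00"])
        w=ray(n,c[:,0],.016)[:,:2].astype(np.float32)
        print(n,"blue",cv2.contourArea(c),np.round(uv),cv2.minAreaRect(w), ray(n,uv,.014)[0].round(4))
zoom(s,270,160,60,60,8,"sj.png"); zoom(s,285,350,140,80,5,"sc.png")
zoom(t,145,280,50,50,9,"tj.png"); zoom(s,310,160,100,60,6,"sr.png")
E
```

```text
coaster [[ 0.5234 -0.1029]] [[ 0.5221 -0.1008]]
coaster ext x T [[0.5697, -0.1112], [0.4787, -0.0955], [0.5303, -0.0581], [0.5173, -0.1485]]
pot base/rim T [[0.522  0.1479]] S rim centre [[0.5181 0.151 ]]
pot bottom S, near edge [[0.5144 0.1201]]
stand T [[0.6867, 0.0476], [0.6848, -0.0049], [0.4419, 0.0], [0.4413, 0.0504]]
stand S [[0.4403, 0.0547], [0.6806, 0.0518], [0.6843, -0.0128], [0.4386, -0.0063]]
top blue 1215.5 [169. 237.] ((0.5929089188575745, 0.37551605701446533), (0.04666053131222725, 0.15632015466690063), 2.294609308242798) [0.5933 0.3763 0.014 ]
top blue 578.5 [188. 184.] ((0.7159887552261353, 0.3211360573768616), (0.03314505144953728, 0.11468634754419327), 48.206993103027344) [0.7165 0.3219 0.014 ]
side blue 251.5 [377. 194.] ((0.7128532528877258, 0.3138187527656555), (0.04235032573342323, 0.1158992350101471), 47.93518829345703) [0.7144 0.3154 0.014 ]
side blue 380.5 [336. 187.] ((0.5908687710762024, 0.3710194528102875), (0.04811001569032669, 0.1679036170244217), 2.014359951019287) [0.5917 0.3704 0.014 ]
side blue 247.0 [129. 175.] ((-0.11791405826807022, 0.546784520149231), (0.18282975256443024, 0.1523268222808838), 65.28377532958984) [-0.0899  0.5291  0.014 ]
side blue 2437.0 [274.  72.] ((0.4477725625038147, 1.4008744955062866), (0.22893182933330536, 0.7302263975143433), 0.09882277995347977) [0.4423 1.3625 0.014 ]
```

View pics/sj.png

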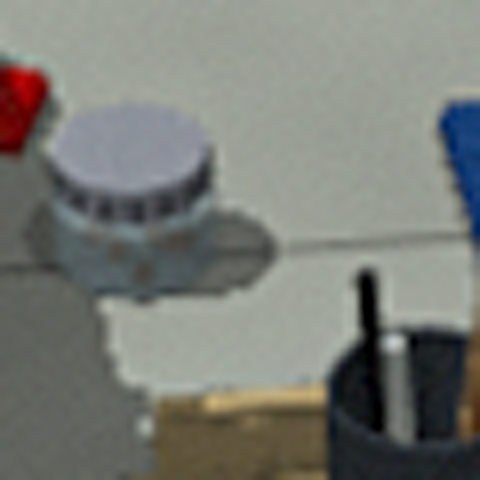

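View pics/sc.png

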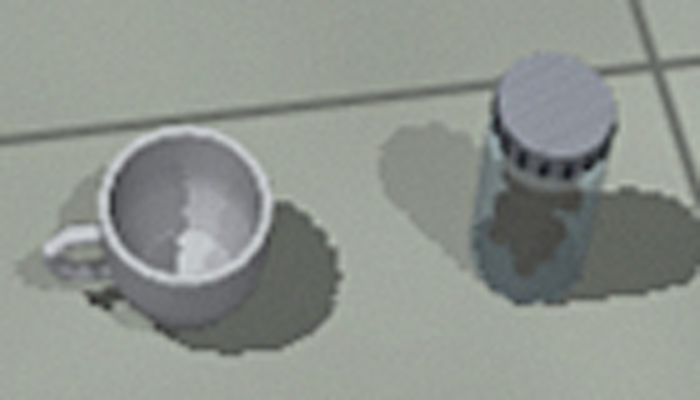

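View pics/tj.png

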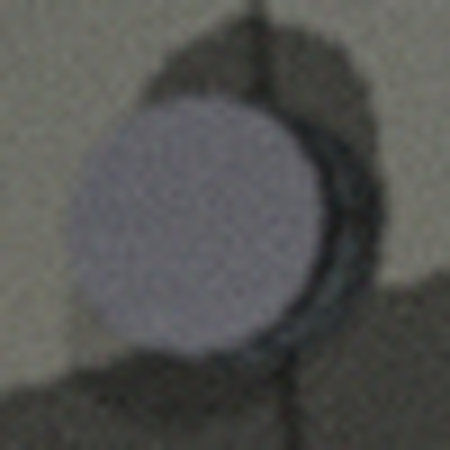

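```bash
python3 - <<'E'
from h import *
def tz(p,x,y,s): return (np.array(p)+.5)/s-.5+[x,y]
print("jar",ray("top",tz([(198,225)],145,280,9),.054),ray("side",tz([(131,148)],270,160,8),.054))
print("cup",ray("top",tz([(209,393)],450,150,4),.062),ray("side",tz([(186,205)],285,350,5),.062))
print("handle",ray("top",tz([(219,495)],450,150,4),.04),ray("side",tz([(46,250)],285,350,5),.04))
print("tall",ray("top",tz([(199,124)],450,150,4),.112),ray("side",tz([(556,106)],285,350,5),.112))
print(proj("top",[.208,.642,.226]),proj("side",[.208,.642,.226]))
E
```

```text
jar [[0.43326807 0.38111931 0.054     ]] [[0.43160517 0.38423784 0.054     ]]
cup [[ 0.45129191 -0.36625317  0.062     ]] [[ 0.44791396 -0.36644303  0.062     ]]
handle [[ 0.39669497 -0.3681748   0.04      ]] [[ 0.39262132 -0.36603966  0.04      ]]
tall [[ 0.59072242 -0.37286063  0.112     ]] [[ 0.58800878 -0.37221076  0.112     ]]
[[ -8.76730838 451.18354286]] [[210.31454719  95.84820766]]
```

Request:
carry_out --pt "0.021 -0.034 0 0 0 0.025" --pt "0.021 -0.034 0 0 0 0.025" --pt "0.021 -0.034 0 0 0 0.025" --pt "0.021 -0.034 0 0 0 0.025" --pt "0.021 -0.034 0 0 0 0.025" --pt "0.021 -0.034 0 0 0 0.025" --pt "0.021 -0.034 0 0 0 0.025" --pt "0.021 -0.034 0 0 0 0.025" --pt "0.021 -0.034 0 0 0 0.025" --pt "0.021 -0.034 0 0 0 0.025" --pt "0.021 -0.034 0 0 0 0.025" --pt "0.021 -0.034 0 0 0 0.025" --fingers -1 --force 40

```text
time_s: 1.1
tcp_pos: [0.4597, 0.2192, 0.219]
eef_rot: [179.5, 0.1, 0.7]
contact_force: [1.3, 1.6, 0.8]
gripper_width: 0.0875
```

Request:
carry_out --pt "0.0217 -0.0327 0 0 0 -0.005" --pt "0.0217 -0.0327 0 0 0 -0.005" --pt "0.0217 -0.0327 0 0 0 -0.005" --pt "0.0217 -0.0327 0 0 0 -0.005" --pt "0.0217 -0.0327 0 0 0 -0.005" --pt "0.0217 -0.0327 -0.02 0 0 -0.003" --pt "0 0 -0.03 0 0 0" --pt "0 0 -0.02 0 0 0" --pt "0 0 0 0 0 0"

```text
time_s: 1.85
tcp_pos: [0.5945, 0.0059, 0.1481]
eef_rot: [179.5, -0.0, -1.4]
contact_force: [-0.2, 0.2, -0.7]
gripper_width: 0.0877
```

```bash
python3 - <<'E'
from h import *
s=r.get_state(); print(s["tcp_pos"].round(4),s["eef_rot"].round(2),s["joints"].round(1),s["time_s"])
t=cap("top","t1.png"); zoom(t,220,130,210,180,3.5,"t1z.png")
t=cap("side"); zoom(t,260,150,190,180,3.5,"s1z.png")
E
```

```text
[0.5945 0.0059 0.1481] [ 1.7948e+02 -2.0000e-02 -1.3900e+00] [ 19.7  16.6 -16.2   0.6 -57.4  68.6] 1.85
```

View pics/t1z.png

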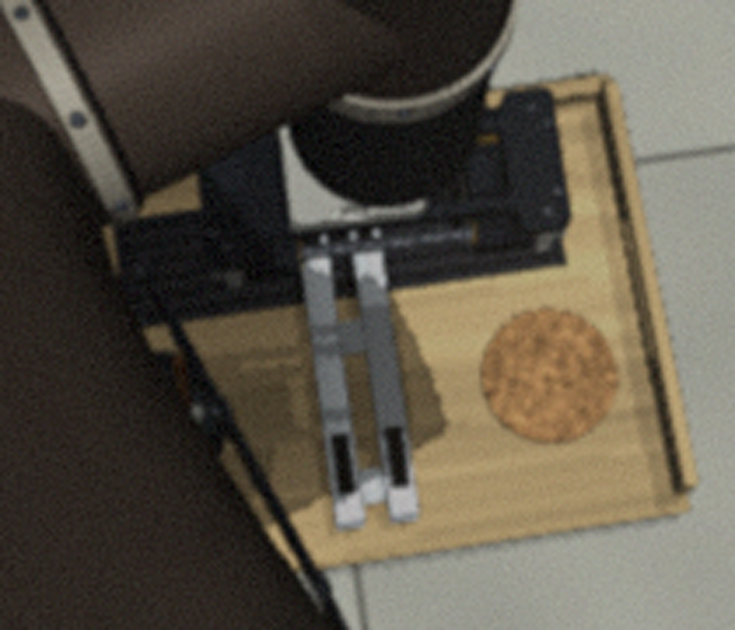

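View pics/s1z.png

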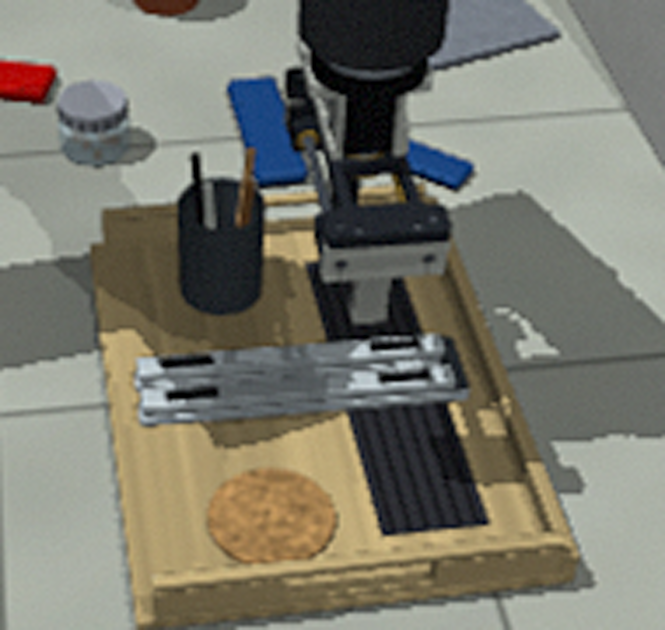

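Request:
carry_out --pt "-0.0045 0.0174 0 0.009 0 0.009" --pt "0 0 -0.02 0 0 0" --pt "0 0 -0.02 0 0 0" --pt "0 0 -0.015 0 0 0" --pt "0 0 0 0 0 0" --pt "0 0 0 0 0 0"

```text
time_s: 2.45
tcp_pos: [0.5968, 0.0307, 0.1074]
eef_rot: [-179.8, -1.2, -0.3]
contact_force: [0.9, 0.1, -0.0]
gripper_width: 0.0879
```

Request:
carry_out --pt "0 0 0 0 0 0" --pt "0 0 0 0 0 0"

```text
time_s: 2.62
tcp_pos: [0.5982, 0.032, 0.1108]
eef_rot: [-179.7, -1.4, -0.2]
contact_force: [0.6, 1.0, 0.1]
gripper_width: 0.0883
```

Request:
carry_out --pt "0 0 0 0 0 0"

```text
time_s: 2.7
tcp_pos: [0.5989, 0.0324, 0.1123]
eef_rot: [-179.7, -1.5, -0.1]
contact_force: [-0.5, -0.1, 0.4]
gripper_width: 0.0876
```

```bash
python3 - <<'E'
from h import *
for i in range(3):
    s=r.get_state(); print(s["tcp_pos"].round(4),s["eef_rot"].round(2),s["qd"].round(2),s["time_s"])
    if i<2: cap("top")
E
```

```text
[0.5989 0.0324 0.1123] [-1.7967e+02 -1.4800e+00 -1.3000e-01] [ 0.2  -1.05  0.89  0.26 -0.71 -0.02] 2.7
[0.5991 0.0324 0.1125] [-1.7967e+02 -1.5100e+00 -1.3000e-01] [-0.24  0.28 -0.31 -0.13  0.37  0.05] 2.75
[0.5989 0.0323 0.1121] [-1.7967e+02 -1.4800e+00 -1.4000e-01] [-0.22  0.48 -0.52 -0.14  0.15 -0.03] 2.8
```

Request:
carry_out --pt "-0.005 -0.005 -0.015 -0.003 0.013 -0.007" --pt "-0.005 -0.005 -0.014 -0.003 0.013 -0.006" --pt "0 0 -0.0015 0 0.002 0" --pt "0 0 -0.0015 0 0.002 0"

```text
time_s: 3.13
tcp_pos: [0.5883, 0.0213, 0.0789]
eef_rot: [180.0, 0.3, -1.0]
contact_force: [0.8, 0.6, 0.7]
gripper_width: 0.0874
```

Request:
carry_out --pt "0.0015 0.002 -0.014 0 -0.004 0" --pt "0 0 -0.014 0 0 0" --pt "0 0 -0.012 0 0 0" --pt "0 0 -0.006 0 0 0" --pt "0 0 -0.003 0 0.001 0"

```text
time_s: 3.55
tcp_pos: [0.5902, 0.0224, 0.027]
eef_rot: [179.9, 0.2, -1.0]
contact_force: [-0.5, -0.7, -0.3]
gripper_width: 0.0873
```

Request:
carry_out --pt "0 0.001 -0.005 0 -0.002 0" --pt "0 0 -0.002 0 0 0" --pt "0 0 -0.001 0 0 0"

```text
time_s: 3.8
tcp_pos: [0.5904, 0.0233, 0.0183]
eef_rot: [179.9, 0.1, -1.0]
contact_force: [-3.1, -0.9, 12.0]
gripper_width: 0.0876
```

Request:
carry_out --pt "0 0 0.003 0 0 0" --pt "0 0 0 0 0 0"

```text
time_s: 3.97
tcp_pos: [0.591, 0.0235, 0.0221]
eef_rot: [179.9, 0.0, -1.0]
contact_force: [0.2, 0.0, 0.2]
gripper_width: 0.0877
```

Request:
carry_out --pt "0 0 -0.001 0 0 0" --pt "0 0 -0.001 0 0 0" --pt "0 0 -0.001 0 0 0" --pt "0 0 -0.001 0 0 0" --fingers 1 --force 45

```text
time_s: 4.3
tcp_pos: [0.592, 0.0239, 0.0196]
eef_rot: [180.0, -0.1, -1.0]
contact_force: [-0.3, 0.3, 0.0]
gripper_width: 0.0667
```

Request:
carry_out --pt "0 0 0.001 0 0 0" --pt "0 0 -0.0005 0 0 0" --pt "0 0 -0.0005 0 0 0" --pt "0 0 0 0 0 0"

```text
time_s: 4.63
tcp_pos: [0.5918, 0.0239, 0.0201]
eef_rot: [180.0, -0.1, -1.0]
contact_force: [0.9, 0.3, -3.1]
gripper_width: 0.0536
```

Request:
carry_out --pt "0 0 0.005 0 0 0" --pt "0 0 0.012 0 0 0" --pt "0 0 0.02 0 0 0" --pt "0 0 0.025 0 0 0" --pt "0 0 0.025 0 0 0" --pt "0 0 0.025 0 0 0" --pt "0 0 0.02 0 0 0" --pt "0 0 0.015 0 0 0" --pt "0 0 0.008 0 0 0"

```text
time_s: 5.38
tcp_pos: [0.5853, 0.0221, 0.1776]
eef_rot: [179.8, 0.6, -1.1]
contact_force: [1.4, -0.4, -2.4]
gripper_width: 0.0535
```

```bash
python3 - <<'E'
from h import *
t=cap("top"); zoom(t,200,110,230,200,3,"t2z.png")
t=cap("side"); zoom(t,230,100,220,200,3,"s2z.png")
s=r.get_state(); print(s["tcp_pos"].round(4),s["eef_rot"].round(2),s["joints"].round(1),s["time_s"],s["moment"])
E
```

```text
[0.5856 0.0223 0.177 ] [179.82   0.57  -1.1 ] [ 21.3  14.7 -14.4  -0.1 -61.5  67.7] 5.4833 [ 0.00638401 -0.16504225 -0.02796255]
```

View pics/s2z.png

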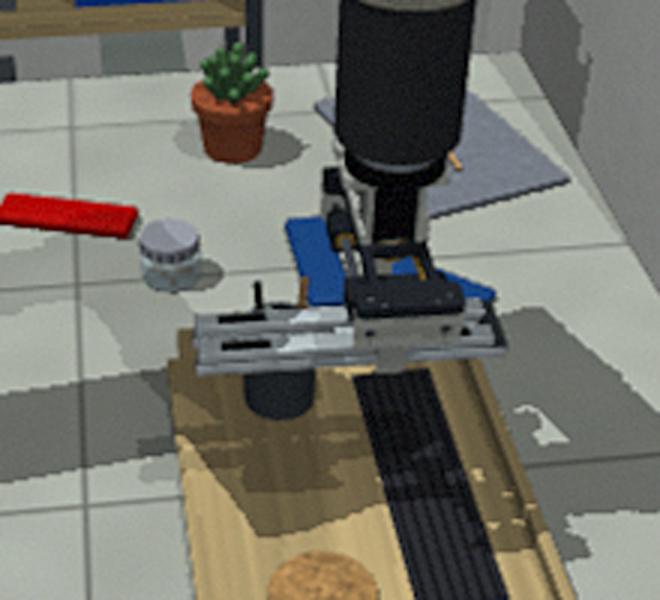

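Request:
carry_out --pt "0.004 -0.002 0 0 0 -0.06" --pt "0.004 -0.002 0 0 0 -0.12" --pt "0.004 -0.002 0 0 0 -0.12" --pt "0.004 -0.002 0 0 0 -0.12" --pt "0.004 -0.002 0 0 0 -0.12" --pt "0.004 -0.002 0 0 0 -0.12" --pt "0.004 -0.002 0 0 0 -0.12" --pt "0.004 -0.002 0 0 0 -0.12" --pt "0.004 -0.002 0 0 0 -0.12" --pt "0.004 -0.002 0 0 0 -0.12" --pt "0.004 -0.002 0 0 0 -0.12" --pt "0.004 -0.002 0 0 0 -0.12"

```text
time_s: 6.48
tcp_pos: [0.6238, -0.0034, 0.1545]
eef_rot: [178.4, 1.5, -83.2]
contact_force: [0.5, 0.2, -1.9]
gripper_width: 0.0538
```

```bash
cat >> h.py <<'E'
from scipy.spatial.transform import Rotation as Ro
def go(pos,yaw):
    s=r.get_state(); d=np.array(pos)-s["tcp_pos"]
    R0=Ro.from_euler("xyz",s["eef_rot"],degrees=True); R1=Ro.from_euler("xyz",[180,0,yaw],degrees=True)
    print("tcp",s["tcp_pos"].round(4),s["eef_rot"].round(2),"t",round(s["time_s"],2),"shift",d.round(4),"turn",(R1*R0.inv()).as_rotvec().round(4),"F",s["contact_force"].round(1),"w",round(s["gripper_width"],4))
E
python3 -c "
from h import *
go([.635,-.0035,.10],-89.6)"
```

```text
tcp [ 0.6238 -0.0034  0.1545] [178.42   1.48 -83.19] t 6.48 shift [ 0.0112 -0.0001 -0.0545] turn [-0.024  -0.0291 -0.1122] F [ 0.5  0.2 -1.9] w 0.0538
```

Request:
carry_out --pt "0.004 -0.0005 -0.01 -0.008 -0.01 -0.04" --pt "0.004 -0.0005 -0.015 -0.008 -0.01 -0.04" --pt "0.003 -0.001 -0.015 -0.008 -0.009 -0.02" --pt "0 0 -0.005 0 0 0" --pt "0 0 -0.001 0 0 0"

```text
time_s: 6.9
tcp_pos: [0.6313, -0.0071, 0.098]
eef_rot: [179.4, -0.1, -89.8]
contact_force: [-0.4, -1.2, -1.8]
gripper_width: 0.0535
```

```bash
python3 - <<'E'
from h import *
t=cap("top"); zoom(t,200,110,230,200,3,"t3z.png")
t=cap("side"); zoom(t,250,150,200,190,3,"s3z.png")
go([.635,-.0055,.045],-89.6)
E
```

```text
tcp [ 0.6318 -0.007   0.0991] [ 1.7944e+02 -1.1000e-01 -8.9800e+01] t 7.0 shift [ 0.0032  0.0015 -0.0541] turn [ 0.0021 -0.0098  0.0034] F [ 0.1 -0.5 -2.8] w 0.0533
```

View pics/s3z.png

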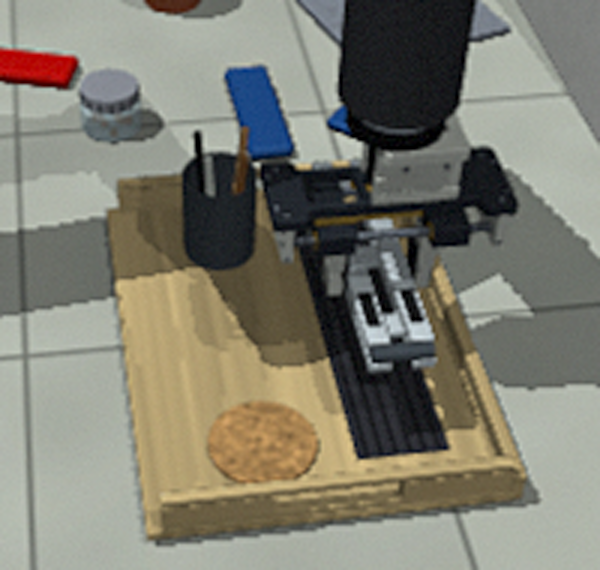

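View pics/t3z.png

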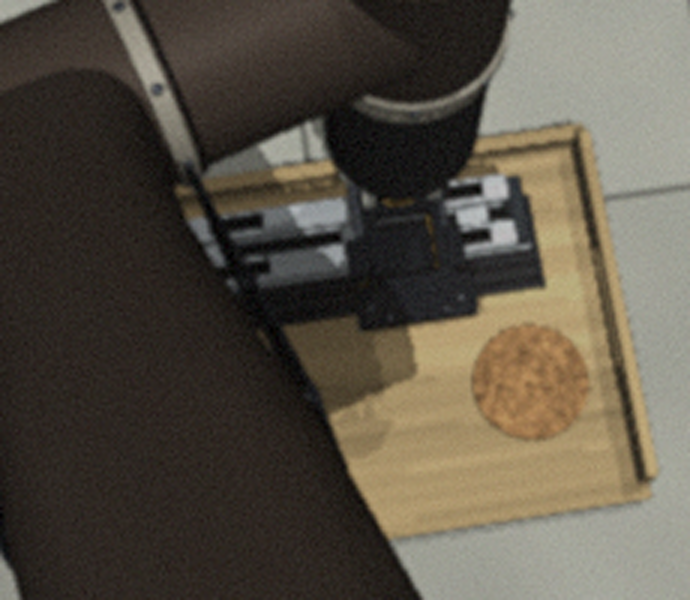

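Request:
carry_out --pt "0.003 0.001 -0.012 0.002 -0.008 0.003" --pt "0 0 -0.015 0 0 0" --pt "0 0 -0.015 0 0 0" --pt "0 0 -0.01 0 0 0" --pt "0 0 -0.004 0 0 0" --pt "0 0 -0.001 0 0 0"

```text
time_s: 7.5
tcp_pos: [0.6385, -0.0053, 0.0454]
eef_rot: [-179.6, 0.1, -89.4]
contact_force: [-0.5, 0.3, -1.7]
gripper_width: 0.0536
```

```bash
python3 - <<'E'
from h import *
t=cap("top"); zoom(t,320,140,90,80,8,"t4z.png")
t=cap("side"); zoom(t,320,210,110,100,6,"s4z.png")
go([.635,-.0055,.030],-89.6)
E
```

```text
tcp [ 0.6388 -0.0052  0.0461] [-1.796e+02  1.200e-01 -8.936e+01] t 7.6 shift [-0.0038 -0.0003 -0.0161] turn [-0.0021  0.0069 -0.0041] F [ 0.5 -0.5 -1.9] w 0.054
```

View pics/s4z.png

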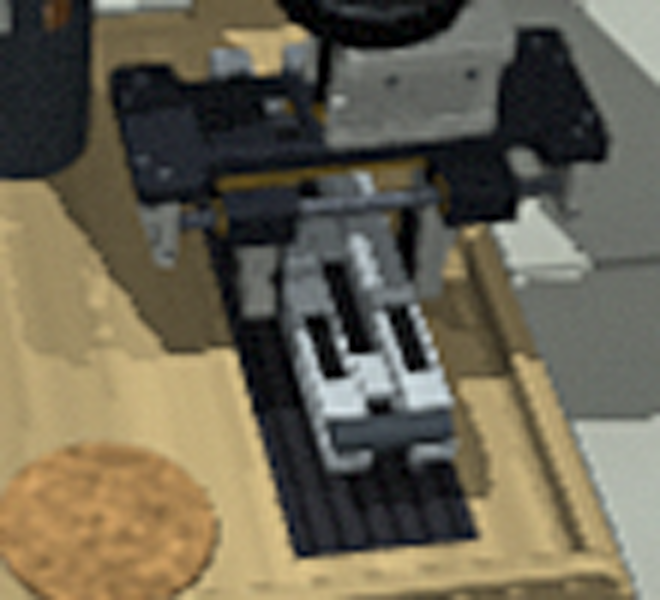

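View pics/t4z.png

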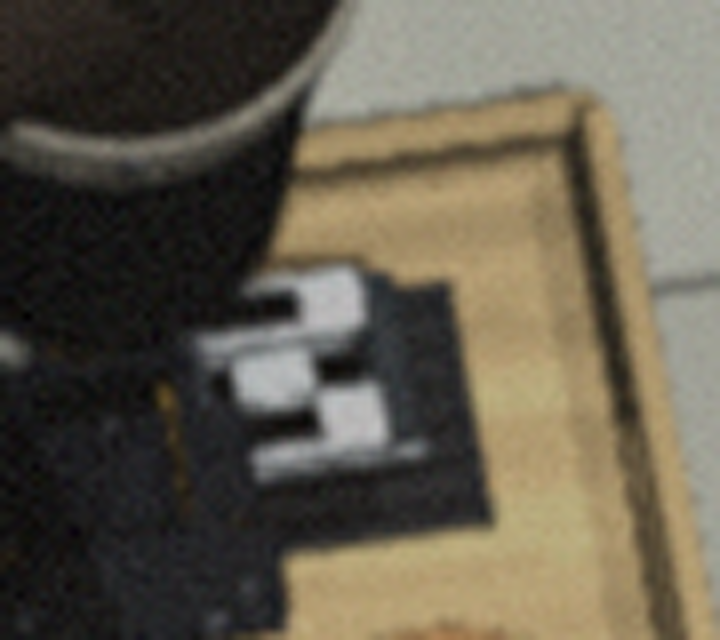

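Request:
carry_out --pt "-0.003 -0.0005 -0.007 -0.002 0.006 -0.004" --pt "-0.0005 0 -0.007 0 0 0" --pt "0 0 -0.005 0 0 0" --pt "0 0 -0.003 0 0 0" --pt "0 0 -0.002 0 0 0"

```text
time_s: 8.02
tcp_pos: [0.6368, -0.0054, 0.023]
eef_rot: [-179.7, 0.1, -89.6]
contact_force: [-0.5, -0.0, -1.6]
gripper_width: 0.0534
```

```bash
python3 - <<'E'
from h import *
go([.635,-.0055,.0205],-89.6)
t=cap("top"); zoom(t,320,140,90,80,8,"t5z.png")
t=cap("side"); zoom(t,320,210,110,100,6,"s5z.png")
go([.635,-.0055,.0205],-89.6)
E
```

```text
tcp [ 0.6368 -0.0054  0.023 ] [-1.797e+02  5.000e-02 -8.959e+01] t 8.02 shift [-0.0018 -0.0001 -0.0025] turn [-0.001   0.0052 -0.0003] F [-0.5 -0.  -1.6] w 0.0534
tcp [ 0.6366 -0.0055  0.0229] [-1.7974e+02  5.0000e-02 -8.9590e+01] t 8.12 shift [-0.0016 -0.     -0.0024] turn [-0.0008  0.0045 -0.0002] F [ 0.9  0.6 -1.6] w 0.0537
```

View pics/s5z.png

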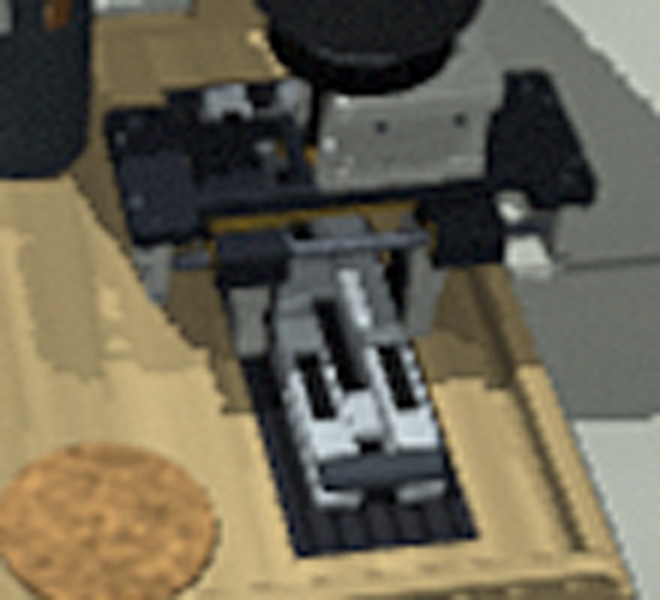

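View pics/t5z.png

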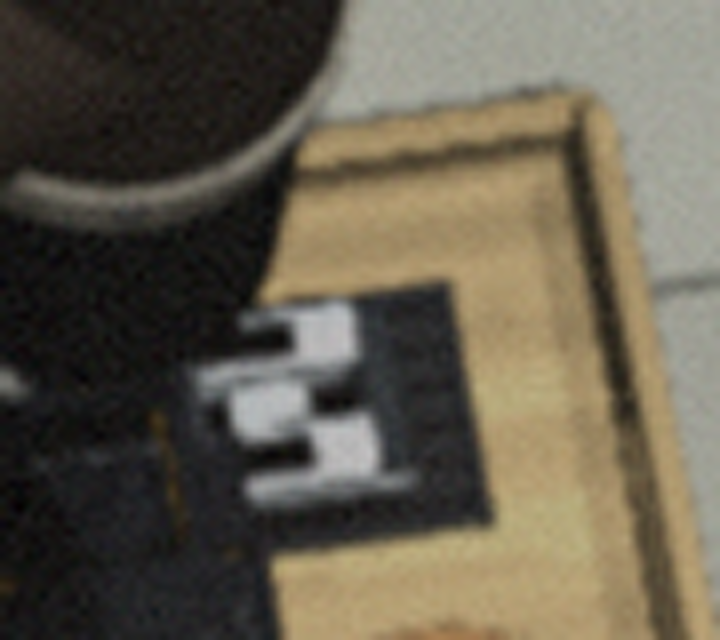

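Request:
carry_out --pt "-0.0015 0 -0.0015 -0.001 0.004 0" --pt "0 0 -0.0015 0 0 0" --pt "0 0 -0.001 0 0 0"

```text
time_s: 8.37
tcp_pos: [0.6354, -0.0054, 0.02]
eef_rot: [-180.0, -0.0, -89.6]
contact_force: [-5.9, 2.0, 15.2]
gripper_width: 0.0535
```

Request:
carry_out --pt "0 0 0.0005 0 0 0" --pt "0 0 0 0 0 0" --pt "0 0 0 0 0 0" --pt "0 0 0 0 0 0" --fingers -0.5

```text
time_s: 8.7
tcp_pos: [0.6371, -0.005, 0.0225]
eef_rot: [-179.7, -0.0, -89.5]
contact_force: [-0.3, -0.1, -0.1]
gripper_width: 0.0653
```

Request:
carry_out --pt "0 0 0.004 0 0 0" --pt "0 0 0.015 0 0 0" --pt "0 0 0.03 0 0 0" --pt "0 0 0.03 0 0 0" --pt "0 0 0.02 0 0 0" --pt "0 0.01 0 0 0 0" --pt "0 0.03 0 0 0 0" --pt "0 0.04 0 0 0 0" --pt "-0.005 0.04 0 0 0 0" --pt "-0.005 0.04 0 0 0 0" --pt "-0.005 0.04 0 0 0 0" --pt "-0.005 0.04 0 0 0 0" --fingers -1

```text
time_s: 9.7
tcp_pos: [0.6159, 0.236, 0.1291]
eef_rot: [-179.6, 0.0, -90.2]
contact_force: [1.4, -0.0, 0.5]
gripper_width: 0.0878
```

```bash
python3 - <<'E'
from h import *
go([.592,.374,.05],-87.7)
E
```

```text
tcp [0.6159 0.236  0.1291] [-1.7959e+02  4.0000e-02 -9.0230e+01] t 9.7 shift [-0.0239  0.138  -0.0791] turn [-0.0008  0.0072  0.0442] F [ 1.4 -0.   0.5] w 0.0878
```

Request:
carry_out --pt "-0.006 0.035 -0.01 0 0.002 0.012" --pt "-0.006 0.035 -0.01 0 0.002 0.012" --pt "-0.006 0.03 -0.01 0 0.002 0.012" --pt "-0.004 0.012 -0.01 0 0 0.008" --pt "0 0.004 -0.01 0 0 0" --pt "0 0 -0.01 0 0 0" --pt "0 0 -0.002 0 0 0"

```text
time_s: 10.28
tcp_pos: [0.5904, 0.3672, 0.0648]
eef_rot: [-179.7, 0.2, -87.1]
contact_force: [-0.2, -1.6, -0.4]
gripper_width: 0.0876
```

```bash
python3 - <<'E'
from h import *
t=cap("top","t6.png"); zoom(t,120,130,310,190,2.5,"t6z.png")
t=cap("side"); zoom(t,250,140,200,190,3.5,"s6z.png")
go([.592,.374,.02],-87.7)
E
```

```text
tcp [0.5912 0.3666 0.0662] [-179.66    0.23  -87.16] t 10.38 shift [ 0.0008  0.0074 -0.0462] turn [-0.0043  0.0057 -0.0095] F [ 1.  -0.4 -0.8] w 0.0876
```

View pics/s6z.png

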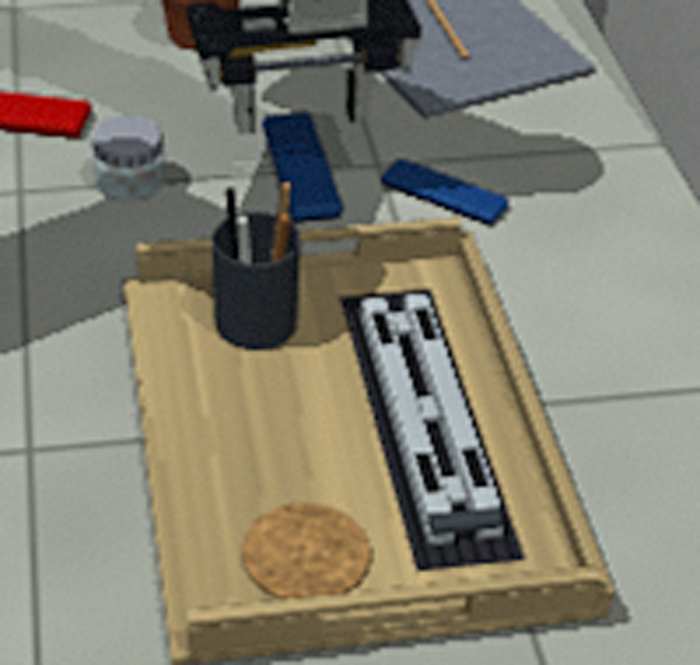

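View pics/t6z.png

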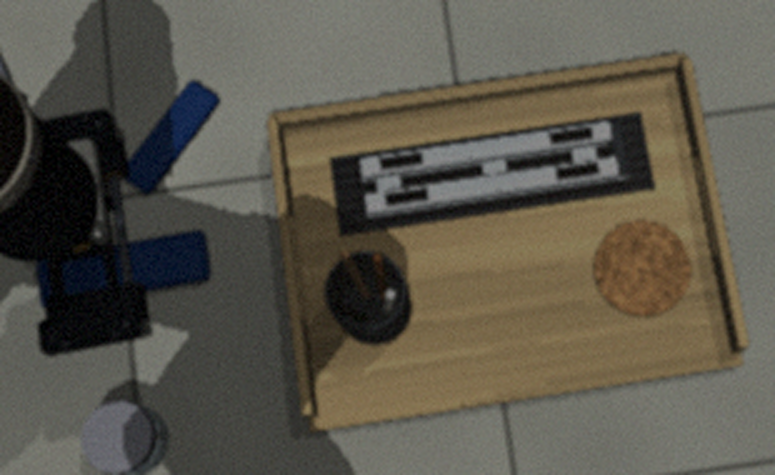

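```bash
python3 - <<'E'
from h import *
t=cv2.imread("pics/t6.png"); zoom(t,245,165,145,70,5,"t6y.png")
E
```

```text
(no output)
```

View pics/t6y.png

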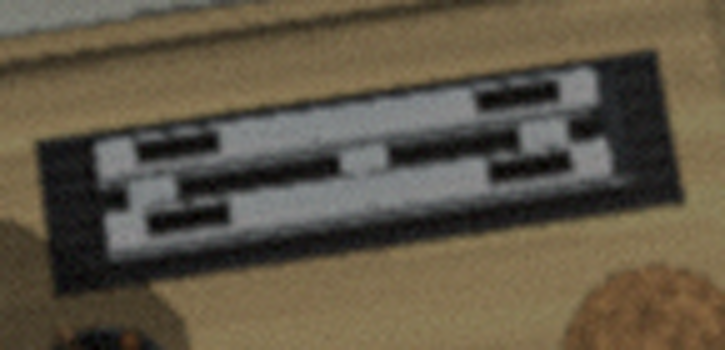

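```bash
python3 - <<'E'
from h import *
tz=lambda p:(np.array(p)+.5)/5-.5+[245,165]
a=ray("top",tz([(38,141),(655,53),(684,202),(58,293)]),.018)[:,:2]; print(a.round(4).tolist(),a.mean(0))
b=ray("top",tz([(95,142),(598,68),(614,175),(110,262)]),.04)[:,:2]; print(b.round(4).tolist(),b.mean(0)); 
print(ray("top",tz([(632,183)]),.03))
d=b[0]-b[1];print(np.degrees(np.arctan2(d[1],d[0]))); d=b[3]-b[2];print(np.degrees(np.arctan2(d[1],d[0])))
E
```

```text
[[0.672, 0.1708], [0.6736, -0.1266], [0.5986, -0.1276], [0.5967, 0.17]] [0.63523351 0.02167098]
[[0.6603, 0.1425], [0.6626, -0.0948], [0.61, -0.0936], [0.602, 0.1425]] [0.63371062 0.02414186]
[[ 0.60786886 -0.10287457  0.03      ]]
90.56218693422959
91.95331865784055
```

Request:
carry_out --pt "0.0005 0.006 -0.015 -0.003 0.005 -0.008" --pt "0 0 -0.015 0 0 0" --pt "0 0 -0.013 0 0 0" --pt "0 0 -0.008 0 0 0" --pt "0 0 -0.004 0 0 0" --pt "0 0 -0.002 0 0 0"

```text
time_s: 10.88
tcp_pos: [0.5965, 0.3683, 0.0102]
eef_rot: [-179.7, 0.3, -88.1]
contact_force: [0.5, -0.3, -0.1]
gripper_width: 0.0878
```

```bash
python3 - <<'E'
from h import *
go([.592,.374,.003],-87.7)
E
```

```text
tcp [0.5965 0.3683 0.0102] [-179.68    0.27  -88.11] t 10.88 shift [-0.0045  0.0057 -0.0072] turn [-0.0049  0.0054  0.0072] F [ 0.5 -0.3 -0.1] w 0.0878
```

Request:
carry_out --pt "-0.005 0.006 -0.004 -0.004 0.005 0.006" --pt "-0.0005 0.0005 -0.004 0 0 0" --pt "-0.0005 0.0005 -0.002 0 0 0"

```text
time_s: 11.13
tcp_pos: [0.5908, 0.3755, 0.0003]
eef_rot: [-179.9, 0.1, -87.8]
contact_force: [0.7, -1.2, 4.8]
gripper_width: 0.0879
```

Touching the ledge lightly; raise 2–3 mm and close.

Request:
carry_out --pt "0 0 0.003 0 0 0" --pt "-0.0003 0 -0.0005 0 0 0" --pt "-0.0003 0 -0.0007 0 0 0" --pt "-0.0003 0 -0.0007 0 0 0" --pt "-0.0003 0 -0.0007 0 0 0" --pt "-0.0003 0 -0.0007 0 0 0" --pt "-0.0003 0 -0.0007 0 0 0" --pt "-0.0003 0 -0.0007 0 0 0" --pt "0 0 -0.0005 0 0 0" --fingers 1 --force 35

```text
time_s: 11.88
tcp_pos: [0.5898, 0.3774, 0.0016]
eef_rot: [-179.7, 0.2, -87.7]
contact_force: [-1.1, -1.0, 3.9]
gripper_width: 0.0497
```

Request:
carry_out --pt "0 0 0.004 0 0 0" --pt "0 0 0.012 0 0 0" --pt "0 0 0.022 0 0 0" --pt "0 0 0.03 0 0 0" --pt "0 0 0.03 0 0 0" --pt "0 0 0.02 0 0 0" --pt "0 0 0.01 0 0 0"

```text
time_s: 12.47
tcp_pos: [0.5852, 0.3733, 0.1315]
eef_rot: [179.7, -0.2, -87.8]
contact_force: [0.3, -0.7, -1.4]
gripper_width: 0.0496
```

```bash
python3 - <<'E'
from h import *
t=cap("top"); zoom(t,100,150,150,110,5,"t7z.png")
t=cap("side"); zoom(t,300,120,100,90,7,"s7z.png")
go([.6345,.022,.13],-89.4)
E
```

```text
tcp [0.5856 0.3737 0.1312] [ 1.7977e+02 -1.7000e-01 -8.7780e+01] t 12.57 shift [ 0.0489 -0.3517 -0.0012] turn [ 0.0031 -0.0039 -0.0282] F [ 0.9  0.5 -1.8] w 0.0497
```

View pics/s7z.png

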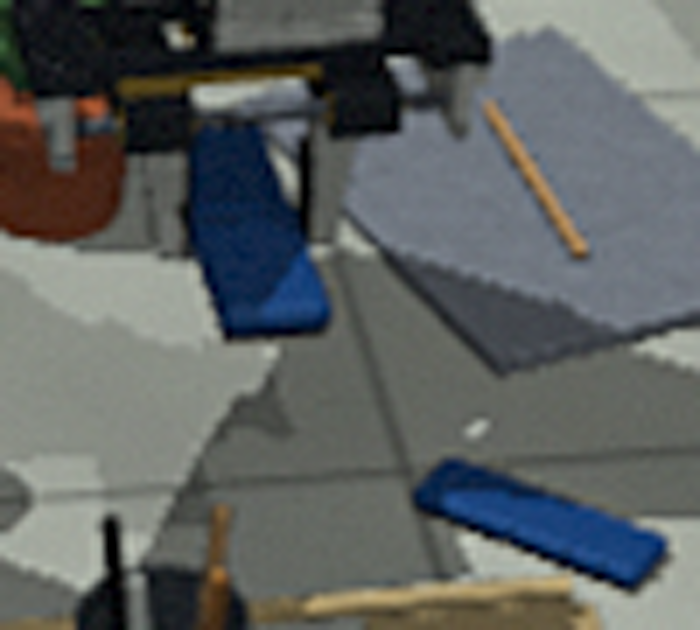

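View pics/t7z.png

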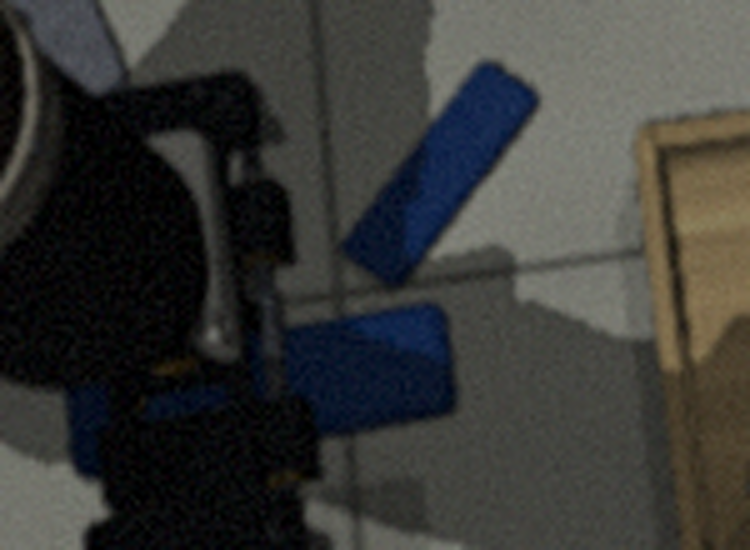

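```bash
python3 - <<'E'
from h import *
tz=lambda p:(np.array(p)+.5)/5-.5+[100,150]
a=ray("top",tz([(452,357),(69,425)]),.143); print(a,a.mean(0))
E
```

```text
[[0.58717045 0.2928401  0.143     ]
 [0.58086596 0.45114215 0.143     ]] [0.58401821 0.37199113 0.143     ]
```

Request:
carry_out --pt "0.003 -0.015 0 0 0 -0.003" --pt "0.005 -0.03 0 0 0 -0.003" --pt "0.005 -0.036 0 0 0 -0.003" --pt "0.005 -0.036 0 0 0 -0.003" --pt "0.005 -0.036 0 0 0 -0.003" --pt "0.005 -0.036 0 0 0 -0.003" --pt "0.005 -0.036 0 0 0 -0.003" --pt "0.005 -0.036 0 0 0 -0.003" --pt "0.005 -0.035 0 0 0 -0.003" --pt "0.003 -0.02 0 0 0 0" --pt "0.002 -0.008 0 0 0 0" --pt "0 0 0 0 0 0"

```text
time_s: 13.57
tcp_pos: [0.6207, 0.0288, 0.1118]
eef_rot: [178.2, -0.7, -89.4]
contact_force: [0.5, 1.3, -1.8]
gripper_width: 0.0499
```

```bash
python3 - <<'E'
from h import *
go([.636,.0235,.06],-89.4)
E
```

```text
tcp [0.6207 0.0288 0.1118] [178.22  -0.65 -89.43] t 13.57 shift [ 0.0153 -0.0053 -0.0518] turn [ 0.0117 -0.0309  0.0007] F [ 0.5  1.3 -1.8] w 0.0499
```

Request:
carry_out --pt "0.005 -0.002 -0.01 0.006 -0.015 0" --pt "0.005 -0.002 -0.014 0.006 -0.015 0" --pt "0.004 -0.001 -0.012 0 0 0" --pt "0 0 -0.008 0 0 0" --pt "0 0 -0.004 0 0 0" --pt "0 0 -0.001 0 0 0"

```text
time_s: 14.07
tcp_pos: [0.6323, 0.0248, 0.056]
eef_rot: [179.6, -0.0, -89.5]
contact_force: [0.5, -0.9, -1.7]
gripper_width: 0.0497
```

```bash
python3 - <<'E'
from h import *
cap("top")
go([.636,.0235,.045],-89.4)
t=cap("side"); zoom(t,320,190,110,110,6,"s8z.png")
E
```

```text
tcp [0.6322 0.0249 0.0561] [ 1.7959e+02 -3.0000e-02 -8.9470e+01] t 14.12 shift [ 0.0038 -0.0014 -0.0111] turn [ 0.0005 -0.0072  0.0013] F [-0.1  0.2 -2. ] w 0.0497
```

View pics/s8z.png

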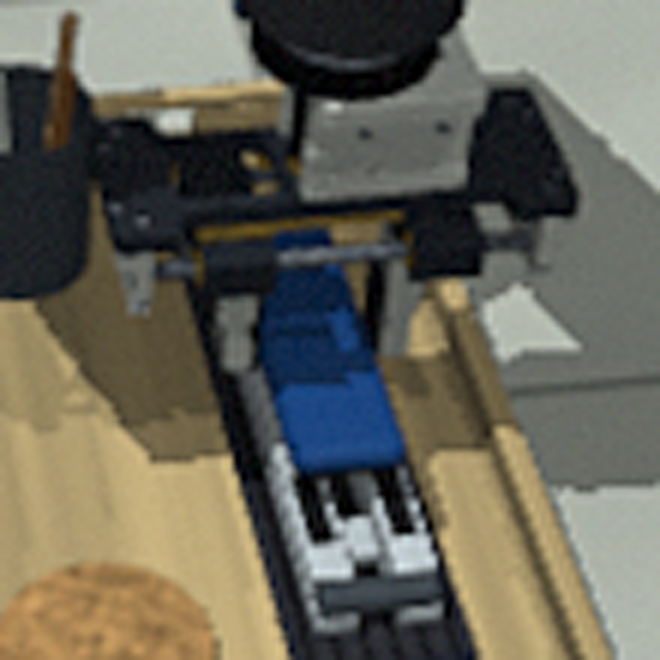

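Request:
carry_out --pt "0.003 -0.001 -0.005 0.0005 -0.005 0.001" --pt "0.0005 -0.0005 -0.005 0 -0.002 0" --pt "0 0 -0.002 0 0 0" --pt "0 0 -0.001 0 0 0"

```text
time_s: 14.5
tcp_pos: [0.638, 0.0246, 0.0449]
eef_rot: [-179.7, 0.1, -89.3]
contact_force: [0.4, -0.1, -1.2]
gripper_width: 0.0497
```

Request:
carry_out --pt "-0.002 -0.001 -0.0015 -0.001 0.004 -0.001" --pt "-0.0005 0 -0.0015 0 0 0" --pt "-0.0003 0 -0.001 0 0 0"

```text
time_s: 14.75
tcp_pos: [0.6355, 0.0235, 0.0416]
eef_rot: [-179.9, 0.0, -89.4]
contact_force: [-2.7, 1.4, 9.5]
gripper_width: 0.0499
```

Contact 9.5 N. Ease and release.

Request:
carry_out --pt "0 0 0.0003 0 0 0" --pt "0 0 0 0 0 0" --pt "0 0 0 0 0 0" --pt "0 0 0 0 0 0" --fingers -0.5

```text
time_s: 15.08
tcp_pos: [0.6364, 0.0236, 0.0432]
eef_rot: [-179.7, 0.0, -89.4]
contact_force: [1.1, 0.0, -0.3]
gripper_width: 0.0647
```

Request:
carry_out --pt "0 0 0.004 0 0 0" --pt "0 0 0.012 0 0 0" --pt "0 0 0.025 0 0 0" --pt "0 0 0.03 0 0 0" --pt "0 0 0.02 0 0 0" --pt "0 -0.01 0 0 0 0.06" --pt "-0.01 -0.025 0 0 0 0.12" --pt "-0.015 -0.035 0 0 0 0.12" --pt "-0.015 -0.035 0 0 0 0.12" --pt "-0.015 -0.035 0 0 0 0.12" --pt "-0.015 -0.035 0 0 0 0.12" --pt "-0.015 -0.035 0 0 0 0.12" --fingers -1

```text
time_s: 16.08
tcp_pos: [0.5536, -0.1848, 0.1508]
eef_rot: [-179.2, -0.4, -43.5]
contact_force: [1.0, -0.7, 0.4]
gripper_width: 0.0877
```

```bash
python3 - <<'E'
from h import *
go([.4505,-.366,.12],0)
E
```

```text
tcp [ 0.5536 -0.1848  0.1508] [-179.2    -0.37  -43.46] t 16.08 shift [-0.1031 -0.1812 -0.0308] turn [-0.0109  0.0115  0.7585] F [ 1.  -0.7  0.4] w 0.0877
```

Request:
carry_out --pt "-0.02 -0.03 0 0 0 0.12" --pt "-0.018 -0.032 0 0 0 0.12" --pt "-0.016 -0.032 0 0 0 0.12" --pt "-0.014 -0.03 -0.005 0 0 0.12" --pt "-0.012 -0.025 -0.005 0 0 0.12" --pt "-0.006 -0.012 -0.01 0 0 0.09" --pt "0 0 -0.005 0 0 0.03" --pt "0 0 0 0 0 0"

```text
time_s: 16.75
tcp_pos: [0.4631, -0.3552, 0.1364]
eef_rot: [-179.3, -1.0, -1.5]
contact_force: [0.7, 0.1, -0.4]
gripper_width: 0.0875
```

```bash
python3 - <<'E'
from h import *
t=cap("top","t9.png"); zoom(t,220,130,330,190,2.4,"t9z.png")
t=cap("side"); zoom(t,260,190,190,240,2.5,"s9z.png")
go([.4495,-.366,.07],0)
E
```

```text
tcp [ 0.4639 -0.3546  0.1372] [-179.29   -1.05   -1.63] t 16.85 shift [-0.0144 -0.0114 -0.0672] turn [-0.0121  0.0186  0.0284] F [0.2 0.3 0.2] w 0.0876
```

View pics/s9z.png

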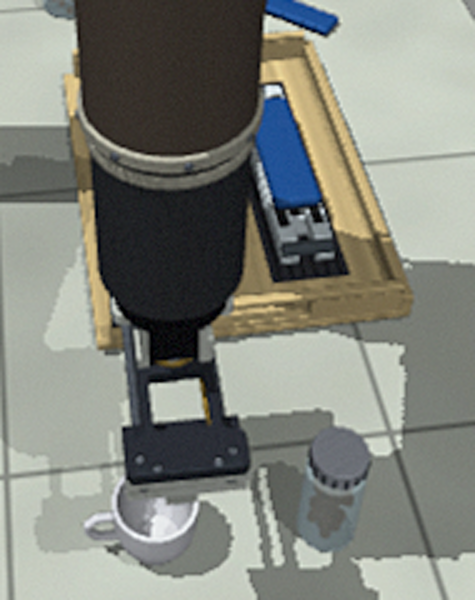

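View pics/t9z.png

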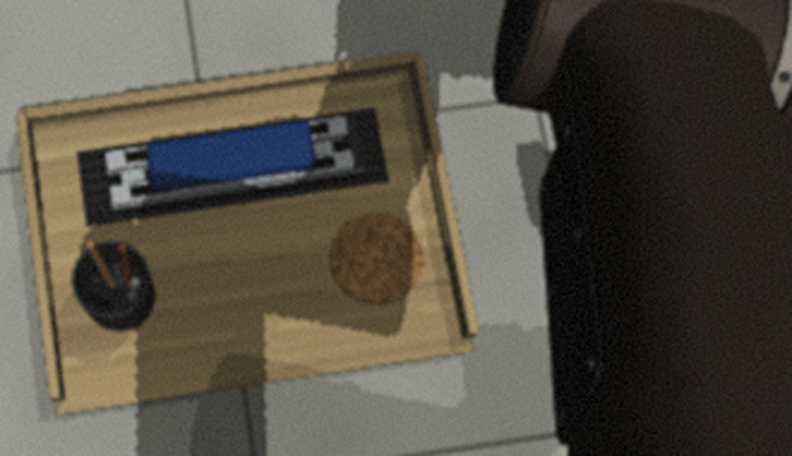

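Request:
carry_out --pt "-0.007 -0.006 -0.01 -0.006 0.01 0.014" --pt "-0.007 -0.006 -0.012 -0.006 0.01 0.014" --pt "0 0 -0.015 0 0 0" --pt "0 0 -0.015 0 0 0" --pt "0 0 -0.006 0 0 0" --pt "0 0 -0.002 0 0 0"

```text
time_s: 17.35
tcp_pos: [0.4497, -0.3663, 0.0751]
eef_rot: [179.8, 0.1, 0.3]
contact_force: [0.2, -0.4, 0.1]
gripper_width: 0.0878
```

```bash
python3 - <<'E'
from h import *
go([.4495,-.366,.038],0)
t=cap("side"); zoom(t,270,300,130,130,5,"s10z.png")
go([.4495,-.366,.038],0)
E
```

```text
tcp [ 0.4497 -0.3663  0.0751] [1.7978e+02 8.0000e-02 3.1000e-01] t 17.35 shift [-0.0002  0.0003 -0.0371] turn [ 0.0039 -0.0013 -0.0055] F [ 0.2 -0.4  0.1] w 0.0878
tcp [ 0.4494 -0.3661  0.0749] [1.798e+02 1.100e-01 3.000e-01] t 17.4 shift [ 0.0001  0.0001 -0.0369] turn [ 0.0035 -0.0019 -0.0053] F [-1.1 -0.1 -1.2] w 0.0877
```

View pics/s10z.png

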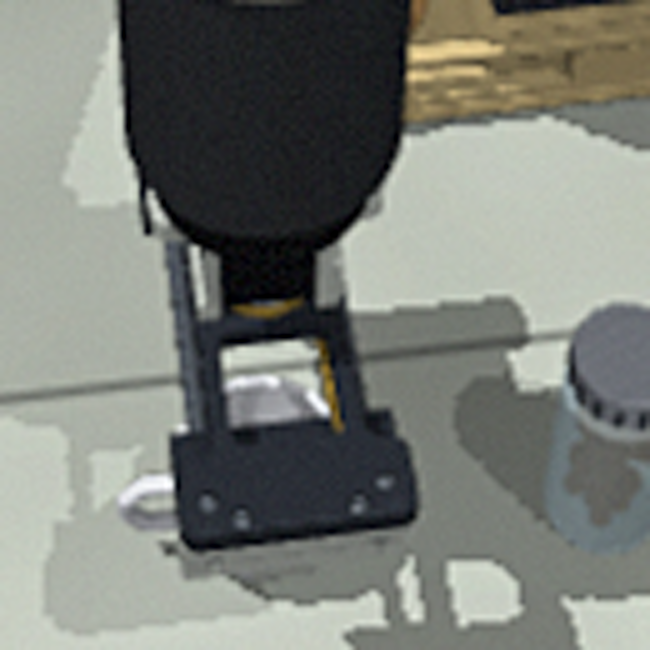

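Request:
carry_out --pt "0 0 -0.01 0.003 0 -0.005" --pt "0 0 -0.011 0 0 0" --pt "0 0 -0.008 0 0 0" --pt "0 0 -0.005 0 0 0" --pt "0 0 -0.002 0 0 0"

```text
time_s: 17.82
tcp_pos: [0.4506, -0.3663, 0.0369]
eef_rot: [179.9, -0.0, 0.1]
contact_force: [-0.1, 0.3, 0.2]
gripper_width: 0.0874
```

Request:
carry_out --pt "-0.0003 0 0.001 0 0 0" --pt "-0.0003 0 -0.0005 0 0 0" --pt "-0.0003 0 -0.0005 0 0 0" --pt "-0.0003 0 -0.0005 0 0 0" --pt "-0.0003 0 -0.0005 0 0 0" --pt "0 0 -0.0005 0 0 0" --pt "0 0 -0.0005 0 0 0" --fingers 1 --force 25

```text
time_s: 18.4
tcp_pos: [0.4497, -0.3664, 0.0361]
eef_rot: [179.9, -0.1, 0.1]
contact_force: [-1.9, 1.8, 6.4]
gripper_width: 0.0675
```

Request:
carry_out --pt "0 0 0.003 0 0 0" --pt "0 0 0.008 0 0 0" --pt "0 0 0.015 0 0 0" --pt "0 0 0.02 0 0 0" --pt "0 0 0.02 0 0 0" --pt "0 0 0.015 0 0 0" --pt "0 0 0.008 0 0 0"

```text
time_s: 18.98
tcp_pos: [0.4466, -0.3655, 0.1275]
eef_rot: [-180.0, 0.3, 0.0]
contact_force: [-0.3, -0.8, -1.7]
gripper_width: 0.0685
```

```bash
python3 - <<'E'
from h import *
t=cap("side"); zoom(t,270,260,130,150,4,"s11z.png")
t=cap("top"); zoom(t,420,170,130,130,4,"t11z.png")
go([.5235,-.102,.12],0)
E
```

```text
tcp [ 0.447  -0.3657  0.1272] [-1.7999e+02  2.1000e-01  3.0000e-02] t 19.08 shift [ 0.0765  0.2637 -0.0072] turn [-0.0001 -0.0037 -0.0005] F [ 1.2 -1.1 -1.4] w 0.0679
```

View pics/s11z.png

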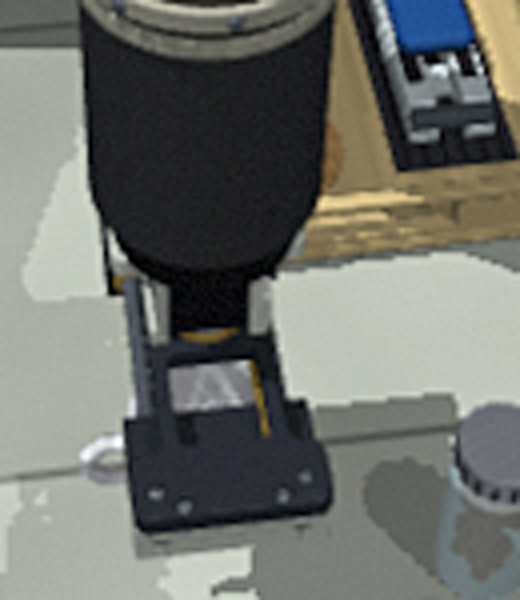

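View pics/t11z.png

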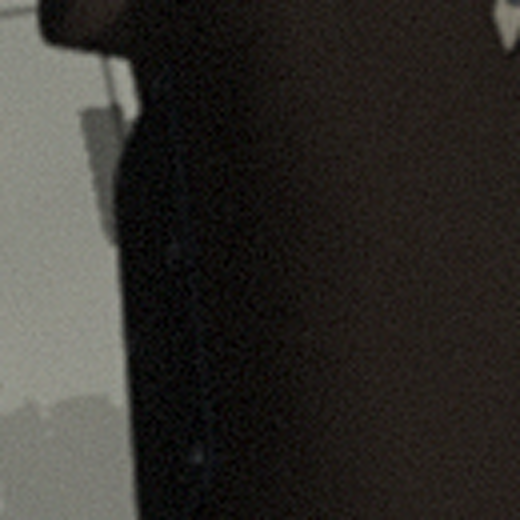

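Request:
carry_out --pt "0.004 0.012 0.001 0 0 0" --pt "0.008 0.025 0.001 0 0 0" --pt "0.01 0.035 0.001 0 0 0" --pt "0.01 0.035 0.001 0 0 0" --pt "0.01 0.035 0.001 0 0 0" --pt "0.01 0.035 0.001 0 0 0" --pt "0.009 0.03 0.001 0 0 0" --pt "0.006 0.022 0.001 0 0 0" --pt "0.003 0.012 0.001 0 0 0" --pt "0 0 0 0 0 0"

```text
time_s: 19.92
tcp_pos: [0.5122, -0.1097, 0.1258]
eef_rot: [-179.8, 1.0, -0.4]
contact_force: [-0.1, 0.2, -2.1]
gripper_width: 0.0679
```

```bash
python3 - <<'E'
from h import *
cap("side")
go([.5235,-.102,.085],0)
E
```

```text
tcp [ 0.5117 -0.1104  0.1254] [-179.83    1.06   -0.36] t 19.97 shift [ 0.0118  0.0084 -0.0404] turn [-0.003  -0.0184  0.0063] F [-0.2  1.  -0.8] w 0.0681
```

Request:
carry_out --pt "0.006 0.004 -0.01 -0.0015 -0.009 0.003" --pt "0.005 0.004 -0.012 -0.0015 -0.009 0.003" --pt "0 0 -0.01 0 0 0" --pt "0 0 -0.006 0 0 0" --pt "0 0 -0.002 0 0 0"

```text
time_s: 20.38
tcp_pos: [0.5204, -0.1033, 0.0813]
eef_rot: [180.0, 0.2, -0.0]
contact_force: [0.2, 0.2, -0.6]
gripper_width: 0.0682
```

```bash
python3 - <<'E'
from h import *
t=cap("top","t12.png"); zoom(t,300,140,130,150,4,"t12z.png")
t=cap("side"); zoom(t,290,220,140,120,5,"s12z.png")
go([.523,-.102,.0605],0)
E
```

```text
tcp [ 0.5207 -0.1033  0.082 ] [ 1.7997e+02  1.9000e-01 -4.0000e-02] t 20.48 shift [ 0.0023  0.0013 -0.0215] turn [ 0.0006 -0.0033  0.0007] F [-0.3  0.2 -0.9] w 0.0682
```

View pics/s12z.png

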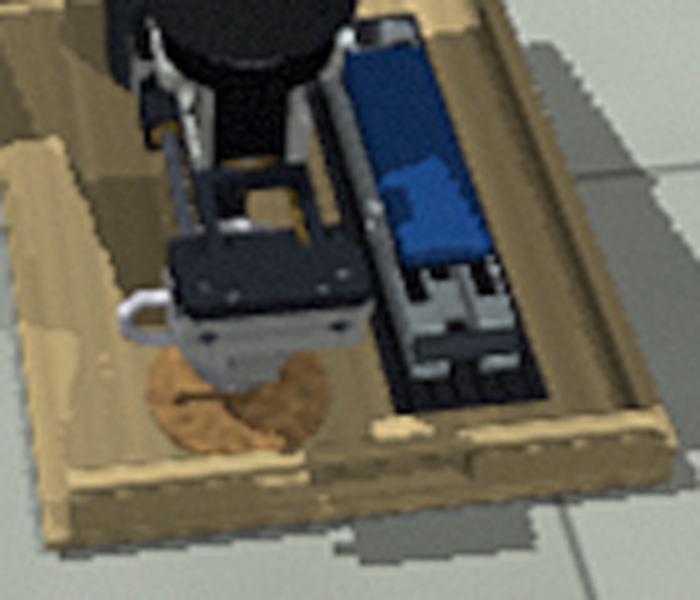

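View pics/t12z.png

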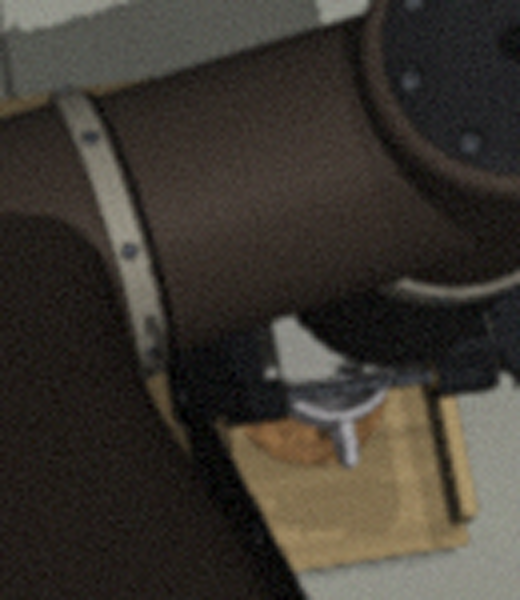

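Request:
carry_out --pt "0.0015 0.001 -0.008 0 -0.003 0" --pt "0 0 -0.007 0 0 0" --pt "0 0 -0.004 0 0 0" --pt "0 0 -0.002 0 0 0"

```text
time_s: 20.82
tcp_pos: [0.5233, -0.1031, 0.0607]
eef_rot: [180.0, -0.2, -0.1]
contact_force: [0.5, -0.5, -1.5]
gripper_width: 0.068
```

Request:
carry_out --pt "-0.0004 0.0008 -0.0015 0 0.003 0" --pt "-0.0003 0 -0.001 0 0 0"

```text
time_s: 20.98
tcp_pos: [0.5233, -0.1026, 0.0589]
eef_rot: [179.9, -0.0, -0.1]
contact_force: [-4.8, 3.9, 20.2]
gripper_width: 0.0677
```

Request:
carry_out --pt "0 0 0.0006 0 0 0" --pt "0 0 0 0 0 0" --pt "0 0 0 0 0 0" --pt "0 0 0 0 0 0" --pt "0 0 0 0 0 0" --fingers -1

```text
time_s: 21.4
tcp_pos: [0.5248, -0.1022, 0.0609]
eef_rot: [179.9, -0.2, -0.0]
contact_force: [0.9, -0.6, 0.2]
gripper_width: 0.0873
```

Request:
carry_out --pt "0 0 0.004 0 0 0" --pt "0 0 0.012 0 0 0" --pt "0 0 0.025 0 0 0" --pt "0 0 0.03 0 0 0" --pt "0 0 0.03 0 0 0" --pt "0 0 0.02 0 0 0" --pt "-0.005 0.01 0 0 0 0" --pt "-0.005 0.02 0 0 0 -0.06" --pt "-0.005 0.035 0 0 0 -0.12" --pt "-0.005 0.035 0 0 0 -0.12" --pt "-0.005 0.035 0 0 0 -0.12" --pt "-0.005 0.035 0 0 0 -0.12"

```text
time_s: 22.4
tcp_pos: [0.4922, 0.0583, 0.1884]
eef_rot: [179.9, -0.0, -30.2]
contact_force: [1.4, 0.4, -0.2]
gripper_width: 0.0877
```

```bash
python3 - <<'E'
from h import *
go([.4325,.3825,.15],-90)
E
```

```text
tcp [0.4922 0.0583 0.1884] [ 1.7995e+02 -5.0000e-02 -3.0190e+01] t 22.4 shift [-0.0597  0.3242 -0.0384] turn [ 1.2000e-03 -4.0000e-04 -1.0439e+00] F [ 1.4  0.4 -0.2] w 0.0877
```

Request:
carry_out --pt "-0.006 0.038 0.001 0 0 -0.12" --pt "-0.006 0.038 0.001 0 0 -0.12" --pt "-0.006 0.038 0.001 0 0 -0.12" --pt "-0.006 0.038 0.001 0 0 -0.12" --pt "-0.006 0.038 0.001 0 0 -0.12" --pt "-0.006 0.038 0 0 0 -0.12" --pt "-0.006 0.035 0 0 0 -0.12" --pt "-0.006 0.025 -0.01 0 0 -0.12" --pt "-0.004 0.012 -0.01 0 0 -0.08" --pt "0 0 -0.01 0 0 0" --pt "0 0 0 0 0 0"

```text
time_s: 23.32
tcp_pos: [0.4329, 0.3622, 0.1608]
eef_rot: [180.0, 0.1, -89.2]
contact_force: [-0.1, -0.9, -0.7]
gripper_width: 0.0876
```

```bash
python3 - <<'E'
from h import *
t=cap("top","t13.png"); zoom(t,120,130,310,200,2.5,"t13z.png"); zoom(t,245,165,145,80,5,"t13y.png"); zoom(t,340,190,80,80,8,"t13c.png")
t=cap("side","s13.png"); zoom(t,250,120,190,220,2.7,"s13z.png")
go([.4325,.3825,.08],-90)
E
```

```text
tcp [0.4341 0.3619 0.1628] [-1.7991e+02  1.3000e-01 -8.9240e+01] t 23.42 shift [-0.0016  0.0206 -0.0828] turn [-0.0023  0.0016 -0.0132] F [-0.4 -0.5  0.7] w 0.0877
```

View pics/s13z.png

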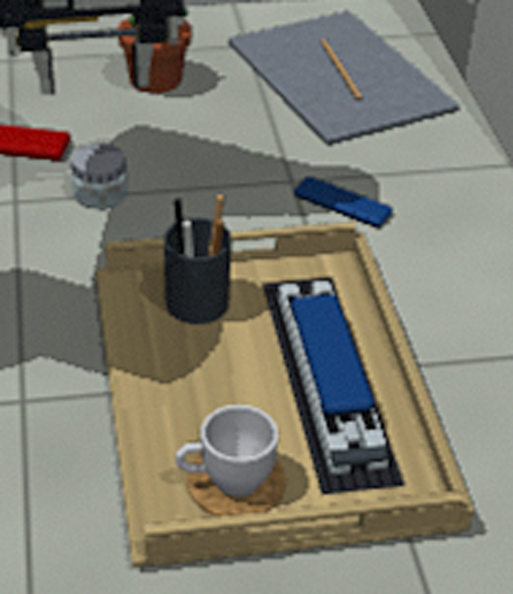

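View pics/t13z.png

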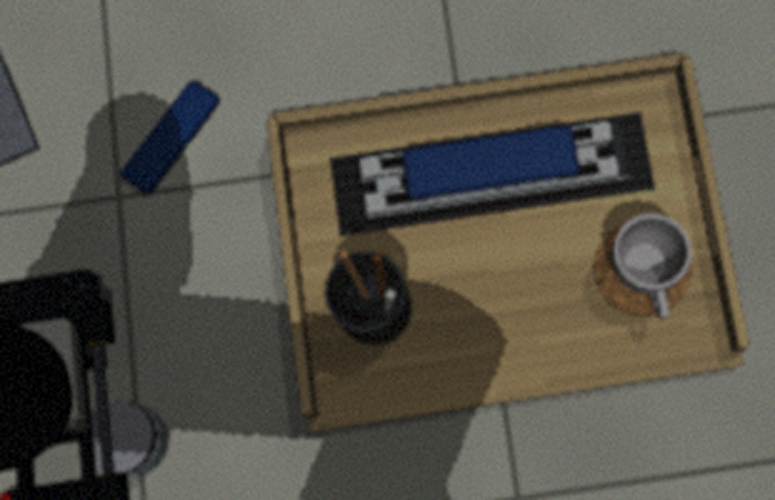

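View pics/t13y.png

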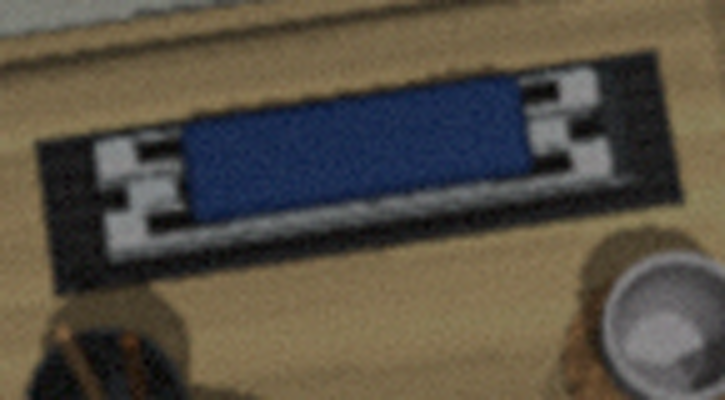

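View pics/t13c.png

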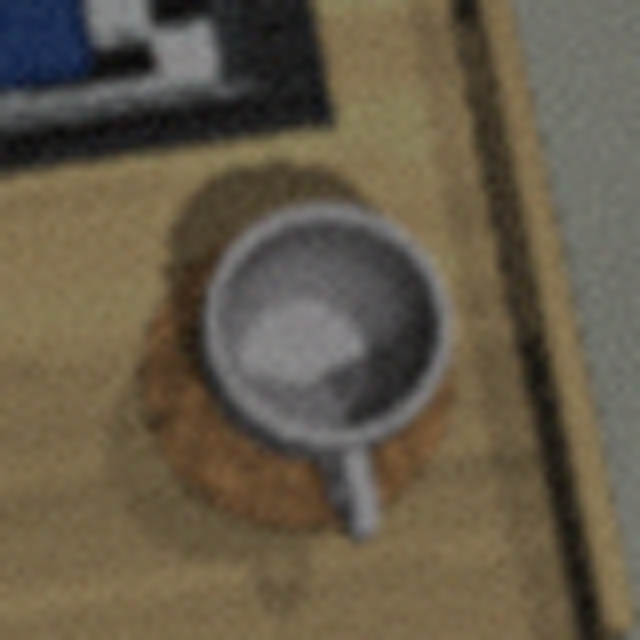

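```bash
python3 - <<'E'
from h import *
tz=lambda p:(np.array(p)+.5)/5-.5+[245,165]
b=ray("top",tz([(184,123),(521,74),(532,168),(193,221)]),.055)[:,:2]; print("rest",b.round(4).tolist(),b.mean(0))
d=b[0]-b[1];print(np.degrees(np.arctan2(d[1],d[0]))); d=b[3]-b[2];print(np.degrees(np.arctan2(d[1],d[0])))
print("cup",ray("top",(np.array([(329,326)])+.5)/8-.5+[340,190],.085))
tc=lambda p:(np.array(p)+.5)/2.7-.5+[250,120]
print("cup side",ray("side",tc([(239,444)]),.085))
E
```

```text
rest [[0.6584, 0.0999], [0.6597, -0.0569], [0.6143, -0.0547], [0.6115, 0.1018]] [0.63598979 0.02251612]
90.46543045292992
91.0312126869718
cup [[ 0.52397621 -0.10363492  0.085     ]]
cup side [[ 0.51950905 -0.11540238  0.085     ]]
```

```bash
python3 - <<'E'
from h import *
t=cv2.imread("pics/s13.png"); zoom(t,305,260,70,60,10,"s13c.png")
E
```

```text
(no output)
```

View pics/s13c.png

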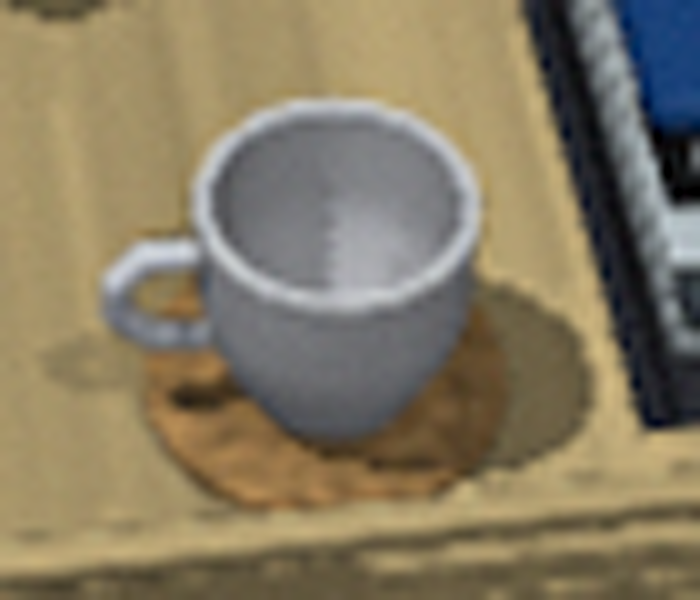

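```bash
python3 - <<'E'
from h import *
print(ray("side",(np.array([(337.5,203)])+.5)/10-.5+[305,260],.085))
go([.4325,.3825,.08],-90)
E
```

```text
[[ 0.52188    -0.10196146  0.085     ]]
tcp [0.4341 0.3619 0.1628] [-1.7991e+02  1.3000e-01 -8.9240e+01] t 23.42 shift [-0.0016  0.0206 -0.0828] turn [-0.0023  0.0016 -0.0132] F [-0.4 -0.5  0.7] w 0.0877
```

Request:
carry_out --pt "-0.001 0.007 -0.012 -0.002 0.001 -0.006" --pt "-0.001 0.007 -0.02 0 0 -0.006" --pt "-0.0005 0.005 -0.02 0 0 0" --pt "-0.0005 0.001 -0.02 0 0 0" --pt "-0.0005 0 -0.012 0 0 0" --pt "-0.0005 0 -0.006 0 0 0" --pt "0 0 -0.002 0 0 0"

```text
time_s: 24.0
tcp_pos: [0.4341, 0.3798, 0.0708]
eef_rot: [-179.6, 0.4, -90.0]
contact_force: [-0.2, 0.0, 0.3]
gripper_width: 0.0876
```

```bash
python3 - <<'E'
from h import *
t=cap("side"); zoom(t,240,110,110,100,6,"s14z.png")
t=cap("top"); zoom(t,120,240,100,100,6,"t14z.png")
go([.4325,.3825,.05],-90)
E
```

```text
tcp [0.4343 0.3802 0.0717] [-179.62    0.47  -89.98] t 24.1 shift [-0.0018  0.0023 -0.0217] turn [-0.0082  0.0067 -0.0004] F [-0.1  0.   0.4] w 0.0878
```

View pics/s14z.png

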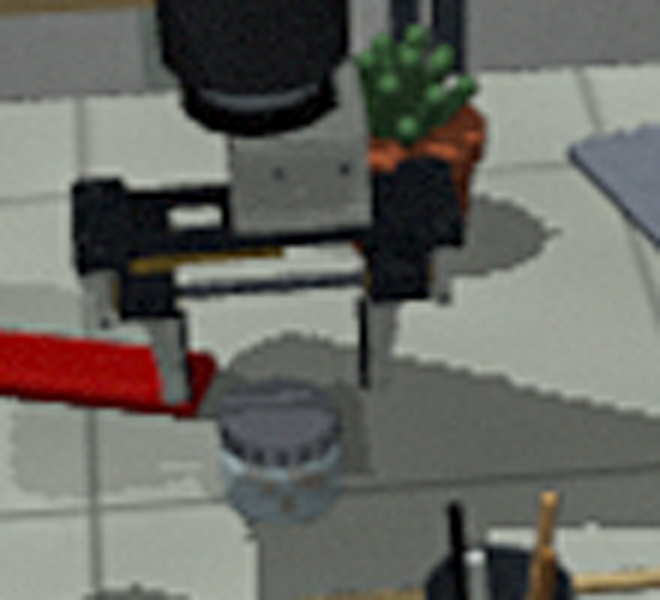

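View pics/t14z.png

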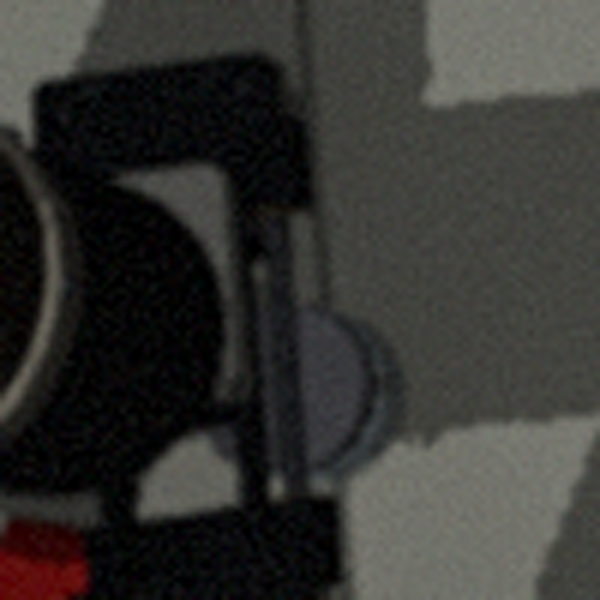

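```bash
python3 - <<'E'
from h import *
im=cv2.imread("pics/top0.png"); hsv=cv2.cvtColor(im,cv2.COLOR_BGR2HSV)
m=(((hsv[:,:,0]<8)|(hsv[:,:,0]>172))&(hsv[:,:,1]>160)).astype(np.uint8); m[:, :100]=0; m[:320]=0
c=max(cv2.findContours(m,0,2)[0],key=cv2.contourArea)
w=ray("top",c[:,0],.018)[:,:2].astype(np.float32); print(cv2.boxPoints(cv2.minAreaRect(w)))
E
```

```text
[[0.24199934 0.5011948 ]
 [0.39056247 0.45252663]
 [0.40570384 0.4987467 ]
 [0.2571407  0.54741484]]
```

Request:
carry_out --pt "-0.002 0.002 -0.014 -0.007 0.006 0" --pt "-0.0005 0 -0.016 0 0 0" --pt "-0.0005 0 -0.014 0 0 0" --pt "-0.0005 0 -0.009 0 0 0" --pt "-0.0005 0 -0.004 0 0 0" --pt "0 0 -0.002 0 0 0"

```text
time_s: 24.6
tcp_pos: [0.4333, 0.3856, 0.0155]
eef_rot: [-179.6, 0.6, -90.0]
contact_force: [-0.3, 0.5, 0.2]
gripper_width: 0.0876
```

```bash
python3 - <<'E'
from h import *
go([.4325,.3825,.01],-90)
E
```

```text
tcp [0.4333 0.3856 0.0155] [-179.63    0.56  -89.96] t 24.6 shift [-0.0008 -0.0031 -0.0055] turn [-0.0098  0.0065 -0.0007] F [-0.3  0.5  0.2] w 0.0876
```

Request:
carry_out --pt "-0.001 -0.003 -0.004 -0.01 0.007 0" --pt "0 0 -0.0015 0 0 0" --pt "0 0 -0.0005 0 0 0"

```text
time_s: 24.85
tcp_pos: [0.4327, 0.383, 0.01]
eef_rot: [180.0, -0.0, -89.9]
contact_force: [-0.7, -0.0, -0.2]
gripper_width: 0.0878
```

Request:
carry_out --pt "0 0 -0.0005 0 0 0" --pt "0 0 -0.0005 0 0 0" --pt "0 0 -0.0005 0 0 0" --pt "0 0 -0.0005 0 0 0" --pt "0 0 -0.0005 0 0 0" --pt "0 0 -0.0005 0 0 0" --pt "0 0 -0.0005 0 0 0" --fingers 1 --force 30

```text
time_s: 25.43
tcp_pos: [0.4333, 0.3839, 0.0092]
eef_rot: [-179.9, 0.1, -89.9]
contact_force: [-1.0, -1.0, 4.7]
gripper_width: 0.0655
```

Request:
carry_out --pt "0 0 0.003 0 0 0" --pt "0 0 0.01 0 0 0" --pt "0 0 0.02 0 0 0" --pt "0 0 0.03 0 0 0" --pt "0 0 0.035 0 0 0" --pt "0 0 0.035 0 0 0" --pt "0 0 0.03 0 0 0" --pt "0 0 0.02 0 0 0" --pt "0 0 0.01 0 0 0" --pt "0 0 0 0 0 0"

```text
time_s: 26.27
tcp_pos: [0.4306, 0.3793, 0.2148]
eef_rot: [180.0, -0.1, -90.0]
contact_force: [0.8, 0.3, -1.2]
gripper_width: 0.0652
```

```bash
python3 - <<'E'
from h import *
t=cap("side"); zoom(t,240,60,110,120,5,"s15z.png")
go([.5214,.0247,.20],-90)
E
```

```text
tcp [0.4304 0.3791 0.2138] [ 1.7993e+02 -9.0000e-02 -8.9970e+01] t 26.32 shift [ 0.091  -0.3544 -0.0138] turn [ 0.0016 -0.0013 -0.0005] F [-0.9  0.9 -1.4] w 0.0654
```

View pics/s15z.png

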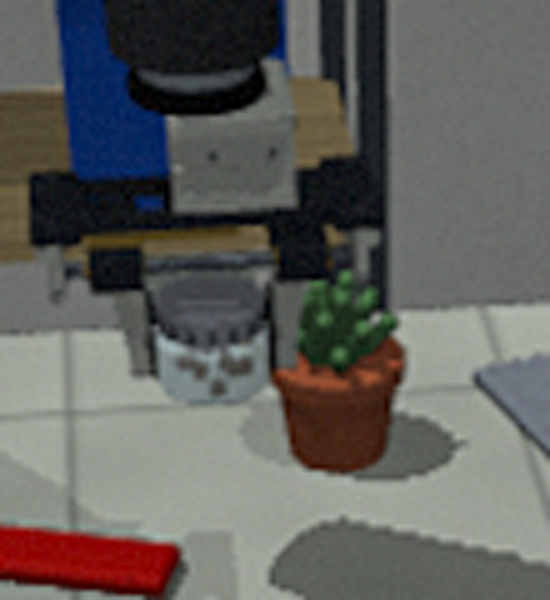

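Request:
carry_out --pt "0.003 -0.012 0.001 0 0 0" --pt "0.006 -0.025 0.001 0 0 0" --pt "0.009 -0.036 0.001 0 0 0" --pt "0.009 -0.036 0.001 0 0 0" --pt "0.009 -0.036 0.001 0 0 0" --pt "0.009 -0.036 0.001 0 0 0" --pt "0.009 -0.036 0.001 0 0 0" --pt "0.009 -0.036 0.001 0 0 0" --pt "0.009 -0.036 0.001 0 0 0" --pt "0.008 -0.03 0 0 0 0" --pt "0.004 -0.018 0 0 0 0" --pt "0.002 -0.008 0 0 0 0"

```text
time_s: 27.32
tcp_pos: [0.5065, 0.0112, 0.2073]
eef_rot: [178.6, -0.8, -89.7]
contact_force: [-0.6, -0.2, -0.8]
gripper_width: 0.0655
```

```bash
python3 - <<'E'
from h import *
go([.5214,.0247,.10],-90)
E
```

```text
tcp [0.5065 0.0112 0.2073] [178.6   -0.82 -89.72] t 27.32 shift [ 0.0149  0.0135 -0.1073] turn [ 0.0144 -0.0244 -0.0047] F [-0.6 -0.2 -0.8] w 0.0655
```

Request:
carry_out --pt "0.006 0.007 -0.012 0.007 -0.012 -0.002" --pt "0.006 0.006 -0.02 0.007 -0.012 -0.002" --pt "0.002 0.001 -0.025 0 0 0" --pt "0 0 -0.022 0 0 0" --pt "0 0 -0.015 0 0 0" --pt "0 0 -0.008 0 0 0" --pt "0 0 -0.002 0 0 0"

```text
time_s: 27.9
tcp_pos: [0.5158, 0.0202, 0.0938]
eef_rot: [179.5, -0.1, -90.4]
contact_force: [-0.6, 0.4, -1.2]
gripper_width: 0.0654
```

```bash
python3 - <<'E'
from h import *
cap("side")
go([.5214,.0247,.05],-90)
E
```

```text
tcp [0.5157 0.0202 0.094 ] [ 1.7953e+02 -1.5000e-01 -9.0370e+01] t 27.95 shift [ 0.0057  0.0045 -0.044 ] turn [ 0.0025 -0.0082  0.0065] F [ 0.5  0.7 -2. ] w 0.065
```

Request:
carry_out --pt "0.005 0.0045 -0.01 0.0025 -0.008 0.006" --pt "0.0005 0 -0.014 0 0 0" --pt "0 0 -0.012 0 0 0" --pt "0 0 -0.006 0 0 0" --pt "0 0 -0.002 0 0 0"

```text
time_s: 28.37
tcp_pos: [0.5243, 0.0263, 0.0526]
eef_rot: [-179.6, 0.1, -89.9]
contact_force: [-0.1, -0.5, -0.4]
gripper_width: 0.0655
```

```bash
python3 - <<'E'
from h import *
t=cap("side"); zoom(t,270,180,160,150,4.5,"s16z.png")
t=cap("top"); zoom(t,220,130,210,180,3.5,"t16z.png")
go([.5214,.0247,.03],-90)
E
```

```text
tcp [0.5244 0.0263 0.053 ] [-1.7963e+02  9.0000e-02 -8.9880e+01] t 28.47 shift [-0.003  -0.0016 -0.023 ] turn [-0.0016  0.0065 -0.0021] F [ 0.1  0.3 -2. ] w 0.0653
```

View pics/s16z.png

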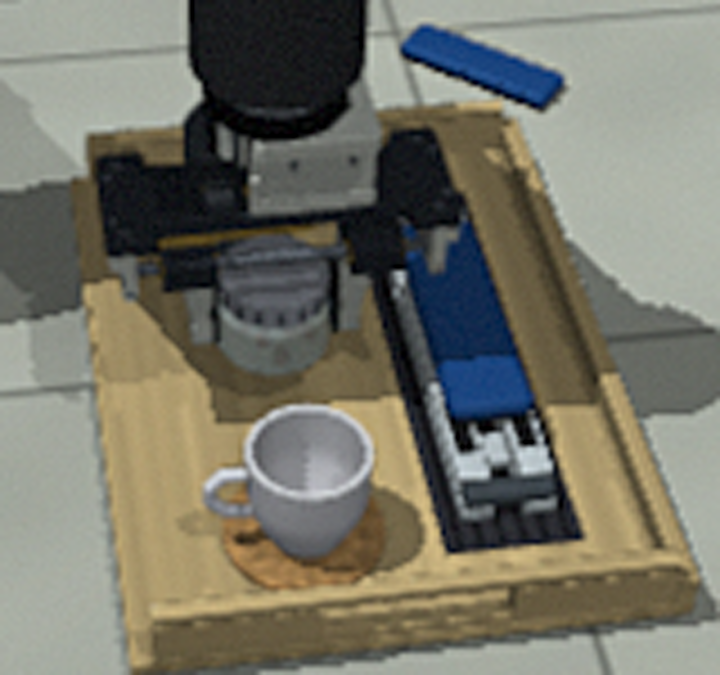

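View pics/t16z.png

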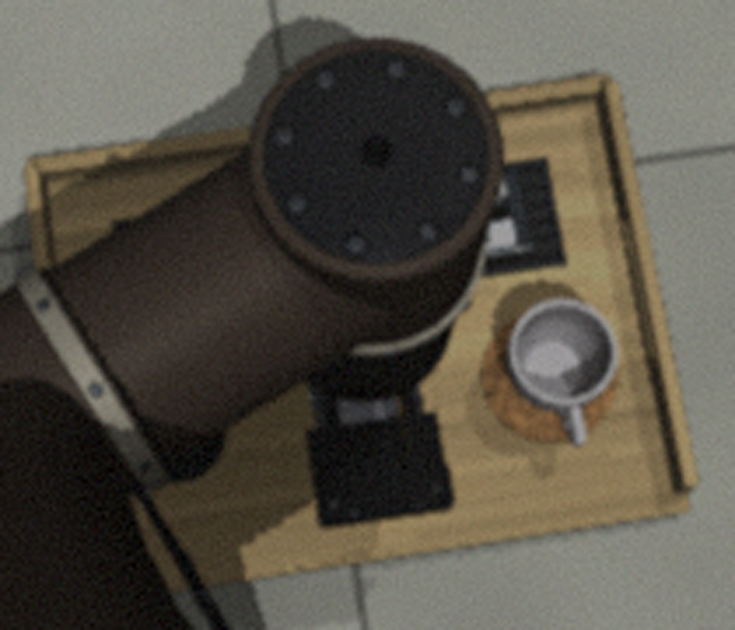

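Request:
carry_out --pt "-0.003 -0.0015 -0.008 -0.002 0.006 -0.002" --pt "-0.0005 0 -0.009 0 0 0" --pt "0 0 -0.004 0 0 0" --pt "0 0 -0.002 0 0 0"

```text
time_s: 28.8
tcp_pos: [0.5223, 0.0253, 0.0309]
eef_rot: [-179.7, 0.1, -90.0]
contact_force: [0.6, 0.1, -1.9]
gripper_width: 0.0655
```

Request:
carry_out --pt "-0.001 -0.0005 -0.002 -0.001 0.005 0" --pt "-0.0003 0 -0.0015 0 0 0" --pt "0 0 -0.001 0 0 0"

```text
time_s: 29.05
tcp_pos: [0.5208, 0.0246, 0.027]
eef_rot: [179.9, -0.1, -89.9]
contact_force: [-11.2, 3.9, 25.9]
gripper_width: 0.0656
```

Request:
carry_out --pt "0 0 0.0006 0 0 0" --pt "0 0 0 0 0 0" --pt "0 0 0 0 0 0" --pt "0 0 0 0 0 0" --pt "0 0 0 0 0 0" --fingers -1

```text
time_s: 29.47
tcp_pos: [0.5221, 0.025, 0.0289]
eef_rot: [-179.9, -0.0, -89.9]
contact_force: [-0.6, 0.1, 0.4]
gripper_width: 0.0869
```

Request:
carry_out --pt "0 0 0.004 0 0 0" --pt "0 0 0.012 0 0 0" --pt "0 0 0.025 0 0 0" --pt "0 0 0.03 0 0 0" --pt "0 0 0.035 0 0 0" --pt "0 0 0.035 0 0 0" --pt "0 0 0.03 0 0 0" --pt "0 0 0.01 0 0 0" --pt "0 0.02 0 0 0 0" --pt "-0.01 0.035 0 0 0 0" --pt "-0.01 0.038 0 0 0 0" --pt "-0.01 0.038 0 0 0 0"

```text
time_s: 30.47
tcp_pos: [0.4891, 0.1526, 0.2224]
eef_rot: [-180.0, -0.1, -90.5]
contact_force: [0.6, 0.8, 0.1]
gripper_width: 0.0874
```

Request:
carry_out --pt "-0.01 0.038 0 0 0 0" --pt "-0.01 0.038 0 0 0 0" --pt "-0.01 0.038 0 0 0 0" --pt "-0.01 0.038 0 0 0 0" --pt "-0.01 0.038 0 0 0 0" --pt "-0.01 0.03 0 0 0 0" --pt "0 0.01 0 0 0 0" --pt "0 0 0 0 0 0"

```text
time_s: 31.13
tcp_pos: [0.4212, 0.3989, 0.2254]
eef_rot: [-179.8, 0.1, -90.2]
contact_force: [0.5, 0.2, -0.7]
gripper_width: 0.0878
```

```bash
python3 - <<'E'
from h import *
t=cap("side","s17.png"); zoom(t,270,180,160,150,4.5,"s17z.png")
t=cap("top","t17.png"); zoom(t,220,140,210,170,3.8,"t17z.png")
go([.5214,.0247,.03],-90)
E
```

```text
tcp [0.4216 0.3967 0.2253] [-1.7981e+02  1.1000e-01 -9.0300e+01] t 31.23 shift [ 0.0998 -0.372  -0.1953] turn [-0.0019  0.0032  0.0053] F [ 0.3 -0.3 -0.1] w 0.0879
```

View pics/s17z.png

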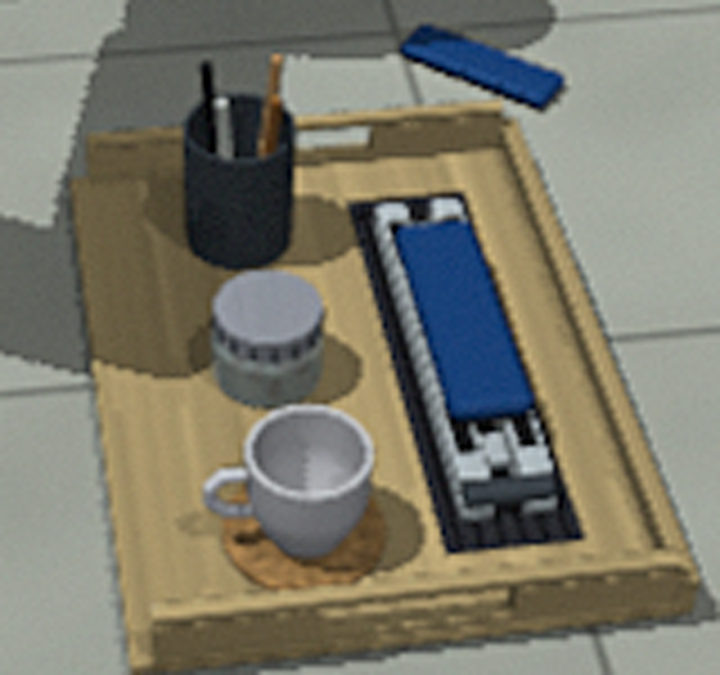

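View pics/t17z.png

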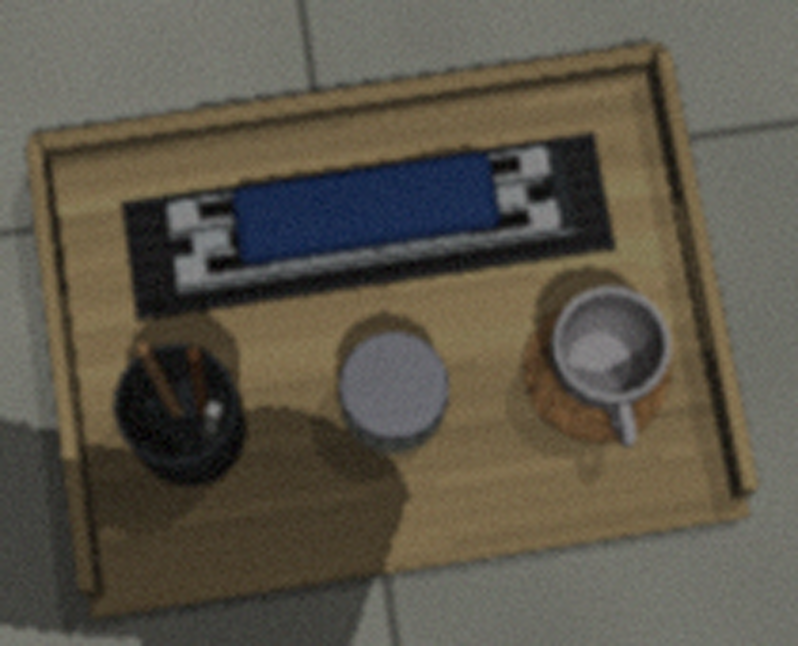

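```bash
python3 - <<'E'
from h import *
T=lambda p,z: ray("top",(np.array([p])+.5)/3.8-.5+[220,140],z)[0].round(4)
S=lambda p,z: ray("side",(np.array([p])+.5)/4.5-.5+[270,180],z)[0].round(4)
print("jar",T((394,386),.072),S((268,310),.072))
print("pot",T((174,404),.106),S((240,129),.106))
print("cup",T((611,344),.085),S((308.5,453),.085))
s=r.get_state(); print(s["qd"].round(2),s["contact_force"])
E
```

```text
jar [0.5205 0.0233 0.072 ] [0.5182 0.022  0.072 ]
pot [0.5207 0.1479 0.106 ] [0.5186 0.148  0.106 ]
cup [ 0.5244 -0.1031  0.085 ] [ 0.5214 -0.1033  0.085 ]
[-1.67 -0.88 -1.   -0.01 -0.07  0.24] [ 0.26994587 -0.26966009 -0.05862343]
```

```bash
python3 -c "
from plant import r
print(r.close_job())"
```

```text
the job is handed in; nothing more can be done
None
```

The tray is ready and the job was handed in at about 31 s of the 112 s allowed. I worked in the order asked: stand, wrist rest, cup, then jar. Nothing was dropped. The gripper was open and clear of everything at the end.

The last camera checks, with the calibration good to about 2 mm:

| Item | Result |
|---|---|
| Stand on strip | Centred to about 2 mm. The two edges I measured gave yaws differing by over 1°, so squareness is only known to about 1–1.5°. |
| Wrist rest on stand | Centred to about 1–2 mm, lengthwise. |
| Teacup on coaster | Within 1–3 mm of its middle, handle pointing towards the robot. |
| Squat jar | About 2 mm off the line between cup and pen pot, and within about 1 mm of half-way. |
| Pen pot | Within about 3 mm of where it was first measured, which is within measurement error. |
| Taller jar | Not touched. I did not measure it again at the end. |

- **Camera disagreement:** the two cameras differed by up to about 3 mm on the same objects, as did the first position estimates.
- **Contacts:** the fingertips touched the board once at about 12 N while I was lowering to grip the stand. Set-down forces were about 10–26 N.

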